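# Turn the drying-line screw eye home with a steel bar

### The job

The big screw eye in the middle of the drying-line batten is not home yet: the washer under its collar is still loose. Take the steel bar from the brush rest, slide it through the eye's loop and turn the eye clockwise (seen from above) with it until the collar pinches the washer firmly and you clearly feel the turning stiffen, then stop: forced much further, the thread strips out of the wood. Draw the bar out and lay it back squarely in a free groove of the brush rest; do not touch the eye with the gripper, and leave everything else in its place.

Things in the scene. Friction and masses are not known exactly. Their poses are not given: they have to be found in the camera images.
- line_eye: steel screw eye standing upright in the middle of the batten. Origin: centre of its loop, on the screw axis, about 60 mm above the bench; z up, x along the loop's normal, so a bar through the loop lies roughly along x, from either side. Loop of 6 mm round wire, 15 mm clear inside, 27 mm outside; below it a neck and a collar. A bar can swing about 40 degrees either way in the loop before it bears on it
- washer: plain steel washer, 36 mm across, 3 mm thick, lying loose on the batten under the collar; origin at the centre of its underside. Once the collar meets it, the moment needed to turn the eye climbs evenly by about 1 N m per rad: at 0.25 to 0.35 N m the washer is firmly pinched; below 0.2 N m it is not yet tight; above 0.45 N m the thread strips
- batten: beech batten for the drying line, 330 mm long (its y), 56 mm wide (its x), 28 mm high, fixed to the bench by two small angle brackets behind (+x); the screw eye stands at its middle and a small brass cup hook (25 mm high) 130 mm to either side; origin at the centre of its underside
- steel_bar: plain round steel bar, 10 mm in diameter and 170 mm long with rounded ends, about 100 g, lying in the middle groove of the brush rest; origin at its centre on its axis, x along the bar
- brush_rest: low wooden brush rest fixed to the bench: two notched rails 144 mm long (along its y), 12 mm thick, at x = -60 and +60 mm, joined by a floor board 8 mm thick and 50 mm wide. Each rail has five V grooves at y = -48, -24, 0, 24, 48 mm, 30 mm high at the bottom, 42 mm at the ridges; the bar lies along x. Origin at the centre of its underside
- round_brush: paint brush, 193 mm long, lying in an outer groove of the brush rest (at y = -48 mm) beside the steel bar
- tape_1: roll of masking tape lying flat, 100 mm across, 25 mm high, behind the batten
- lid_small: gold-coloured jar lid, 62 mm across, 13 mm high, behind one end of the batten
- pegs_1: wooden clothes peg, 72 mm long, in front of the batten
- mussel_shell_1: mussel shell, 60 mm long, at the left of the bench
- eye_collar (a point): centre of the underside of the eye's collar (29 mm across, 28 mm below the loop's centre). Right-hand wood thread, 5 mm a turn: clockwise seen from above screws the eye down against a small even drag (0.08 N m). The eye stays where it is left. 0.15 to 1.1 rad of turning remains until the collar meets the washer; it differs each time and does not show in the loop's direction
- free_groove (a point): middle of the bar's place in the central pair of grooves of the brush rest, on the bar's axis, 37 mm above the bench
There are look-alikes about, which are no part of the job. What is shaped like the steel_bar but orange is not meant.

How it is judged (in metres and radians):
On the way, in this order (a step that is already met when the one before it is completed fails the run):
1. the steel bar is through the loop of the eye (y of line_eye in the frame of steel_bar between -0.006 and 0.006 m and z of line_eye in the frame of steel_bar between -0.006 and 0.006 m and x of line_eye in the frame of steel_bar between -0.075 and 0.075 m and angle between the x axis of line_eye and the x axis of steel_bar, either way round below 1 rad), for 0.2 s.
2. the eye, turned by the bar through its loop, pinches the washer (collar on washer over 12 N) (all of step 1 and contact force between line_eye and washer above 12 N), for 0.2 s.
At the end, for the whole second after the job is handed in: The eye's collar pinches the washer with more than 12 N, and the bar lies at rest in facing grooves of both rails of the brush rest, level, square to the rails within 0.1 rad and within 20 mm of central along its length (contact force between line_eye and washer above 12 N and x of steel_bar in the frame of brush_rest between -0.02 and 0.02 m and y of steel_bar in the frame of brush_rest between -0.06 and 0.06 m and z of steel_bar in the frame of brush_rest between 0.03 and 0.042 m and angle between steel_bar's own x axis and vertical between 1.5 and 1.64 rad and angle between the x axis of steel_bar and the x axis of brush_rest, either way round below 0.1 rad and linear speed of steel_bar below 0.01 m/s); the robot touches nothing.
It fails at once if the eye is overtightened and strips its thread (collar on washer over 50 N) (contact force between line_eye and washer above 50 N).
It fails at once if the gripper or arm touches the eye (contact force between any of the fingers, the arm and line_eye above 1 N).
It fails at once if a bystander is moved by more than 30 mm (distance of any of round_brush, tape_1, lid_small, pegs_1, mussel_shell_1 from where it was at the start of the episode above 0.03 m).
It also fails if it takes over 67 s, if anything falls off the work surface, if the arm or the gripper's body presses on something with over 40 N, if the wrist force passes 120 N, or if a joint passes its speed limit or range.

### The arm

A 7-joint arm with a two-finger parallel gripper is mounted at the origin on a cart in front of the work surface, level with it; the furniture and walls round the work are solid. World frame = base frame: x ahead of the robot, y to its left, z up, the work surface at z = 0. Lengths are in mm, angles in rad, forces in N, time in s.
With the tool pointing down it reaches from about 400 to 875 mm from the base axis. Payload 4.4 kg.
Tool frame: the origin (TCP) lies at the very end of the fingers, on their centre line; the grasp point (between the pads) lies 19 mm behind it; x points along the fingers, y is the direction in which the jaws open and shut, and the axes are right-handed (so a half turn about x gives the same grasp; the last joint's range is limited). The gripper opens to 85 mm and grips with 20 to 120 N. Pads are 22 mm wide; open, the fingers measure 114 mm over their backs; the gripper's body (76 mm by 85 mm) begins 54 mm behind the grasp point. The pads swing forward as they close: fully open they stand 13 mm farther back than shut.
Start: joints at [-1.328, 0.628, 0.038, 1.517, -0.027, 0.996, -0.02], TCP at [197.521, 619.276, 231.313] pointing down, gripper open.
Joint ranges: [-3.06, 3.06], [-0.37, 2.12], [-1.25, 1.32], [0.18, 2.47], [-1.1, 4.24], [0.23, 1.98], [-2.94, 2.94]. Speed limits (rad/s): [2.57, 2.57, 3.14, 3.14, 3.14, 3.14, 3.14].

### API

Orientations are given as a unit quaternion [x, y, z, w].
In Python, from station import sense, camera, camera_params, job_done gives the robot as it stands.
- The arm moves only by the tool play_rows, never from a script. Its argument "plan" is a list of rows, each a list of 7 numbers: the turn, a rotation vector about the tool's x, y, z in units of 5 degrees (1.0 is 5 degrees), then the shift along the tool's x, y, z in cm, then the closure, from -1 (fully open) to 1 (shut). In form: [[ax, ay, az, dx, dy, dz, gripper], ...]. A call has 1 to 20 rows; each row shifts and turns the commanded pose from where the row before left it, along the tool's axes as they then stand; what a row does not reach is not made up. A row lasts 1/12 s, in which the tool goes at most 41.7 mm and 7.16 degrees, less where a joint would pass 70% of its speed; a pose out of reach is approached as far as the arm can. A call is refused whole if a number of a shift passes 4.17 or a number of a turn 1, either way. A call with a gripper value outside its range is refused whole. The fingers move at their own pace and stop on an object; the grip force is fixed at half the most. Time passes only in rows, so rows that do not move let the fingers close. It gives the time, the measured TCP pose, the force and the opening at its end, in the units of the state.
- sense(): the state, without advancing time (a new reading comes with each control period).
- camera(name): name is "side" or "top" or "wrist"; returns (picture, depth): 400x640x3 uint8, blue, green, red; 400x640 float32, mm along the optical axis (not along the pixel's ray), 0 where there is no reading.
- camera_params(name): a dict with "intrinsics" (3x3 intrinsics, pixels), "dist" ([k1, k2, p1, p2, k3] as OpenCV has them; the pictures are not rectified), "R" (3x3) and "t" (3): a world point X has camera coordinates R X + t; the wrist camera has in their place "T_tool_cam" (4x4, takes a point from camera to tool coordinates, whose origin is the TCP and whose axes are the tool frame's). Camera axes: x right, y down, z forward; pixel columns grow to the right and rows downward; lengths in mm; the calibration is good to about 2 mm. A picture is of the moment at which its call begins: read the wrist's pose just before it. camera_params takes no time and is no camera call.
- job_done(): hands the job in, once; it reports no verdict.
The state is a dict: "time": time; "joint_pos": joint angles; "joint_vel": joint speeds; "tau": joint torques, N m; "position": TCP position; "orientation": TCP orientation; "ft_force": force on the tool from outside, world axes, zero at the start; "moment": the same for the moment, N m; "width": opening from 0.0 (shut) to 1.0 (fully open).
Only numpy, scipy, OpenCV 4.12 (cv2) and the standard library are available. Lean on these libraries where they do the work, as an engineer would, in place of code of your own. Each camera call takes 0.05 s, during which the arm holds its last target.

## Working session

There is one attempt and no reset: what is moved stays moved. The work goes in short steps, Python scripts to look and compute and a tool call to move; the robot and the scene stay as the last step left them, time stands still between calls to the robot, and variables do not carry over. Pictures are saved under pics/ and viewed, and the job is handed in when it is done.

Besides the shell and the picture viewer there is one more tool, called by a JSON object that holds its "method" and its "body", one argument or row to a line. play_rows: Moves the arm, as the interface text tells. Its arguments: {"type":"object","properties":{"plan":{"type":"array","items":{"type":"array","items":{"type":"number"}}}},"required":["plan"]}

```bash
ls; mkdir -p pics; python3 - <<'E'
from station import sense,camera,camera_params
import cv2,numpy as np
s=sense();print(s)
for n in("side","top","wrist"):
    p,d=camera(n);cv2.imwrite(f"pics/{n}0.png",p);np.save(f"pics/{n}0.npy",d)
    print(n,camera_params(n))
E
```

```text
pics
{'time': 0.0, 'joint_pos': array([-1.3277924 ,  0.62936144,  0.03842302,  1.5183806 , -0.02702862,
        0.99630669, -0.01998986]), 'joint_vel': array([ 0.00102638,  0.00018719,  0.00032714, -0.0036477 , -0.00213844,
       -0.00036535,  0.00059979]), 'tau': array([-9.20332859e-04, -5.63391709e+01,  1.22570280e+00, -1.93454736e+01,
        1.09355879e-02,  1.04818345e-02,  1.65523420e-05]), 'position': array([197.30821468, 618.66088959, 230.37479381]), 'orientation': array([ 0.10806503,  0.69880336, -0.10941894,  0.69858665]), 'ft_force': array([-0.44397854,  0.02352422, -0.49869684]), 'moment': array([-0.003835  , -0.02432338,  0.01082871]), 'width': 0.998973460612641}
side {'intrinsics': array([[379.87581583,   0.        , 319.13969344],
       [  0.        , 379.87581583, 204.63379697],
       [  0.        ,   0.        ,   1.        ]]), 'dist': array([-0.0799426,  0.       ,  0.       ,  0.       ,  0.       ]), 'R': array([[-0.93322949, -0.35877015, -0.01914956],
       [-0.13506058,  0.39971052, -0.90663672],
       [ 0.33292847, -0.84351377, -0.42147735]]), 't': array(
[... 428 characters left out ...]
0942, -0.98318388]]), 't': array([-1.13618986e+00,  5.94994553e+02,  1.44189749e+03])}
wrist {'intrinsics': array([[284.25813668,   0.        , 319.87521383],
       [  0.        , 284.25813668, 196.30263963],
       [  0.        ,   0.        ,   1.        ]]), 'dist': array([-0.05144141,  0.        ,  0.        ,  0.        ,  0.        ]), 'T_tool_cam': array([[-1.57814794e-03, -2.93635060e-01,  9.55916294e-01,
        -1.43409211e+02],
       [ 9.99998746e-01, -5.87535455e-04,  1.47044774e-03,
        -5.41843848e-01],
       [ 1.29859704e-04,  9.55917416e-01,  2.93635619e-01,
        -7.41122380e+01],
       [ 0.00000000e+00,  0.00000000e+00,  0.00000000e+00,
         1.00000000e+00]])}
```

View pics/top0.png

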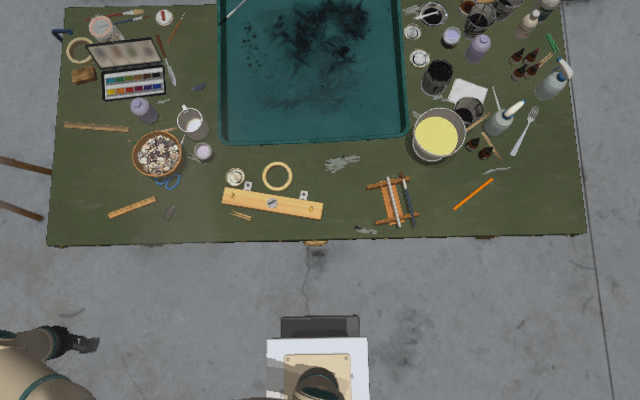

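View pics/side0.png

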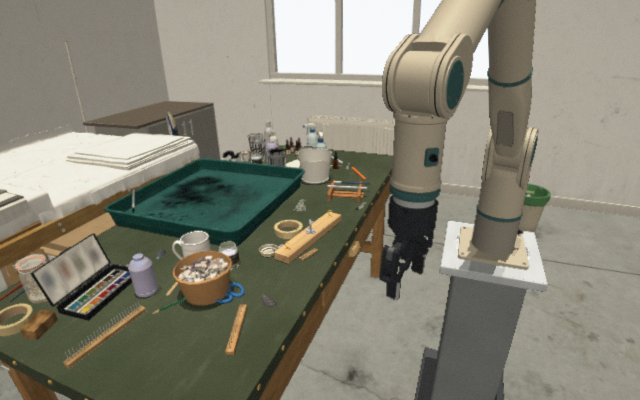

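View pics/wrist0.png

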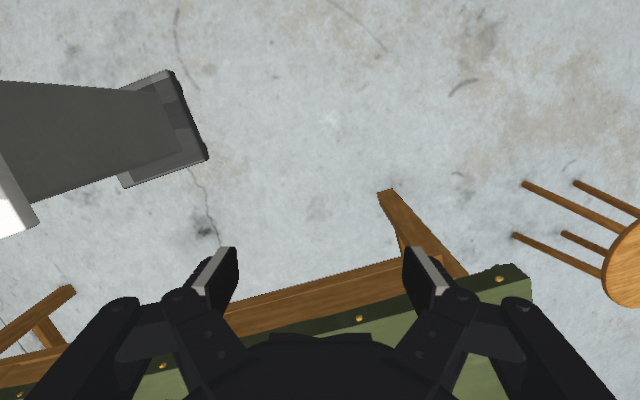

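The top view shows the batten at about (272,203) with the eye at its middle. The brush rest is at (393,200), with a grey bar at (394,202) and the brush at (407,202). An orange look-alike lies at (473,194).

```bash
cat > h.py <<'E'
import numpy as np,cv2
from station import sense,camera,camera_params
from scipy.spatial.transform import Rotation as Ro
def unproj(n,uv,z,P=None):
    P=P or camera_params(n)
    uv=np.asarray(uv,float).reshape(-1,1,2)
    q=cv2.undistortPoints(uv,P["intrinsics"],np.array(P["dist"])).reshape(-1,2)
    c=np.c_[q,np.ones(len(q))]*np.asarray(z).reshape(-1,1)
    if "R" in P: return (c-P["t"])@P["R"]
    s=P["pose"];T=P["T_tool_cam"]
    t=c@T[:3,:3].T+T[:3,3]
    return Ro.from_quat(s[1]).apply(t)+s[0]
def cloud(n,d,box=None,P=None):
    u0,v0,u1,v1=box or (0,0,640,400)
    U,V=np.meshgrid(np.arange(u0,u1),np.arange(v0,v1))
    z=d[v0:v1,u0:u1]
    return unproj(n,np.c_[U.ravel(),V.ravel()],z.ravel(),P).reshape(v1-v0,u1-u0,3)
E
python3 - <<'E'
from h import *
p=cv2.imread("pics/top0.png");d=np.load("pics/top0.npy")
for nm,b in(("bat",(215,155,330,225)),("rest",(355,165,435,240))):
    u0,v0,u1,v1=b
    cv2.imwrite(f"pics/c_{nm}.png",cv2.resize(p[v0:v1,u0:u1],None,fx=6,fy=6,interpolation=cv2.INTER_CUBIC))
    c=cloud("top",d,b)
    np.save(f"pics/c_{nm}.npy",c)
C=cloud("top",d)
for uv in[(272,203),(236,198),(394,202),(407,202),(393,185),(240,215),(473,194),(350,220),(278,176),(235,176)]:
    print(uv,C[uv[1],uv[0]].round(1))
E
```

```text
(272, 203) [576.8 134.7  41.8]
(236, 198) [597.5 252.8  35.2]
(394, 202) [ 570.3 -258.8   41.1]
(407, 202) [ 575.9 -307.5    1.2]
(393, 185) [ 633.1 -263.5    7.6]
(240, 215) [544.9 243.9  10.1]
(473, 194) [ 596.2 -523.6    6.6]
(350, 220) [ 520.8 -117.6   -0.7]
(278, 176) [6.755e+02 1.190e+02 1.000e-01]
(235, 176) [678.  262.7   5.7]
```

View pics/c_bat.png

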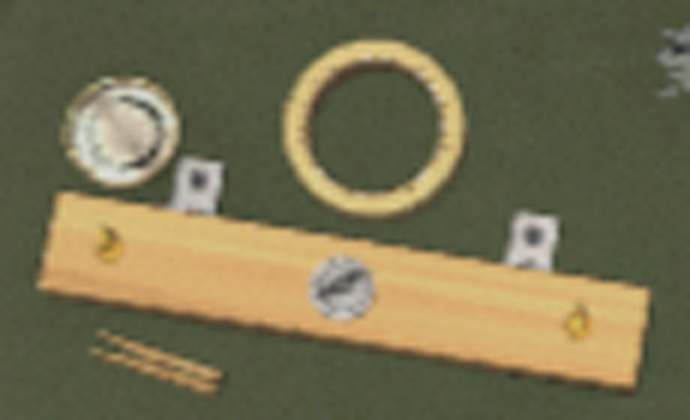

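View pics/c_rest.png

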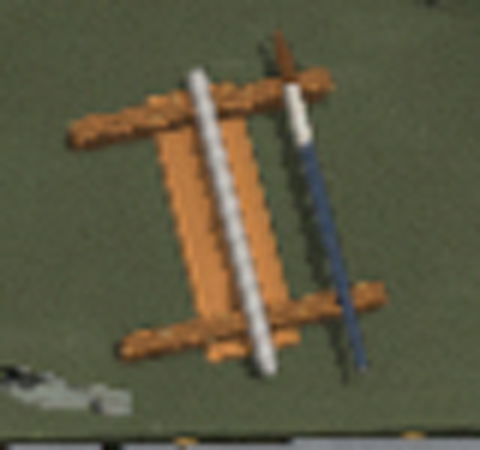

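```bash
python3 - <<'E'
from h import *
s=sense();R=Ro.from_quat(s["orientation"]).as_matrix();print(R.round(3))
b=np.load("pics/c_bat.npy");r=np.load("pics/c_rest.npy")
def fit(p):
    m=p.mean(0);u,S,v=np.linalg.svd(p-m);return m,v[0],S
# bar: points z 34..50 gray
im=cv2.imread("pics/top0.png")
def hsv(bx):
    u0,v0,u1,v1=bx;return cv2.cvtColor(im[v0:v1,u0:u1],cv2.COLOR_BGR2HSV)
H=hsv((355,165,435,240))
m=(H[...,1]<40)&(H[...,2]>110)&(r[...,2]>25)
m[:,48:]=False
m[:10]=False
p=r[m];mm,v,S=fit(p[:,:2]);t=(p[:,:2]-mm)@v
print("bar",len(p),mm,np.degrees(np.arctan2(*v[::-1]))%180,t.min(),t.max(),np.median(p[:,2]))
print(mm+v*(t.min()+t.max())/2)
H=hsv((215,155,330,225))
m=(b[...,2]>22)&(b[...,2]<34)
p=b[m];rect=cv2.minAreaRect(p[:,:2].astype(np.float32));print("batten",rect)
m=(b[...,2]>36);ys,xs=np.where(m);print("eyepts",len(xs))
for y,x in zip(ys,xs):
    q=b[y,x]
    if 100<q[1]<170: print(x+215,y+155,q.round(1))
E
```

```text
[[-0.     0.304  0.953]
 [-0.001  0.953 -0.304]
 [-1.    -0.001 -0.   ]]
bar 131 [ 571.1921385  -254.86548737] 0.7198786838347075 -86.49175038229491 246.0173934195445 40.750680532070554
[ 491.4356126  -255.86762129]
batten ((635.7305297851562, 125.11775207519531), (329.0240478515625, 168.45639038085938), 79.2347640991211)
eyepts 108
270 194 [607.7 141.7  36.4]
264 195 [604.4 161.   38.7]
270 199 [590.9 141.6  37.9]
271 199 [585.2 134.7  68.6]
272 199 [585.3 131.6  67.9]
273 199 [583.9 127.6  75. ]
274 199 [586.1 125.8  62.7]
269 200 [587.1 144.5  41.1]
270 200 [580.7 137.   76.5]
271 200 [582.4 135.   66.3]
272 200 [580.2 130.4  78.3]
273 200 [583.  129.1  62.4]
274 200 [582.7 125.8  63.2]
269 201 [577.8 140.3  75.1]
270 201 [577.1 136.7  78.7]
271 201 [578.6 134.6  69.6]
272 201 [581.4 133.4  53.2]
273 201 [581.3 130.1  53.6]
274 201 [583.3 128.2  41.4]
268 202 [576.  144.5  67.2]
269 202 [576.4 141.6  64.8]
270 202 [577.6 139.3  57.4]
271 202 [578.3 136.6  53. ]
272 202 [579.6 134.4  44.6]
273 202 [580.7 131.9  38.2]
274 202 [580.4 128.5  39.5]
277 202 [580.1 118.7  39.5]
268 203 [573.6 145.1  62.6]
269 203 [574.7 142.7  55.8]
270 203 [574.4 139.3  57.3]
272 203 [576.8 134.7  41.8]
273 203 [577.2 131.7  39.3]
274 203 [576.9 128.4  40.6]
275 203 [577.  125.2  39.4]
276 203 [576.7 121.9  40.6]
269 204 [574.3 144.8  39.1]
272 204 [573.8 134.9  40.2]
273 204 [573.8 131.7  40.2]
275 204 [574.  125.4  37.8]
267 205 [571.1 151.2  39.4]
268 205 [571.5 148.3  36.5]
271 205 [570.5 138.1  40.8]
272 205 [569.7 134.3  45.5]
274 205 [570.6 128.6  38.9]
275 205 [570.3 125.2  40.4]
271 206 [568.  138.6  36.1]
272 206 [567.4 135.   39.8]
271 207 [564.7 138.6  36.6]
273 207 [564.6 132.2  36.2]
276 208 [560.7 122.2  38.2]
278 211 [550.9 115.9  37. ]
```

{"method": "play_rows", "body": {
  "plan": [
    [0, 0, 0, 0.2, -1.89, 2.87, -1],
    [0, 0, 0, 0.2, -1.89, 2.87, -1],
    [0, 0, 0, 0.2, -1.89, 2.87, -1],
    [0, 0, 0, 0.2, -1.89, 2.87, -1],
    [0, 0, 0, 0.2, -1.89, 2.87, -1],
    [0, 0, 0, 0.2, -1.89, 2.87, -1],
    [0, 0, 0, 0.2, -1.89, 2.87, -1],
    [0, 0, 0, 0.2, -1.89, 2.87, -1],
    [0, 0, 0, 0.2, -1.89, 2.87, -1],
    [0, 0, 0, 0.4, -1.89, 2.87, -1],
    [0, 0, 0, 0.4, -1.89, 2.87, -1],
    [0, 0, 0, 0.4, -1.89, 2.87, -1],
    [0, 0, 0, 0.4, -1.89, 2.87, -1],
    [0, 0, 0, 0.4, -1.89, 2.87, -1],
    [0, 0, 0, 0.4, -1.89, 2.87, -1],
    [0, 0, 0, 0.4, -1.89, 2.87, -1],
    [0, 0, 0, 0.4, -1.89, 2.87, -1],
    [0, 0, 0, 0, 0, 0, -1],
    [0, 0, 0, 0, 0, 0, -1]
  ]
}}

```text
time: 1.73
position: [565.6, 161.9, 180.6]
orientation: [0.11, 0.699, -0.111, 0.698]
ft_force: [-0.2, 0.2, 0.2]
width: 1.003
```

```bash
cat > look.py <<'E'
import sys
from h import *
k=sys.argv[1]
s=sense();p,d=camera("wrist")
cv2.imwrite(f"pics/w{k}.png",p);np.savez(f"pics/w{k}.npz",d=d,pos=s["position"],q=s["orientation"])
print(s["time"],s["position"].round(1),s["joint_pos"].round(3),s["ft_force"].round(2),s["moment"].round(3),s["width"])
print(Ro.from_quat(s["orientation"]).as_matrix().round(3))
E
python3 look.py 1
```

```text
1.7333 [565.6 161.9 180.6] [-0.347  0.599  0.031  1.748 -0.023  0.796  0.952] [-0.19  0.23  0.2 ] [0.077 0.043 0.028] 1.0030830887631674
[[-0.001  0.309  0.951]
 [-0.001  0.951 -0.309]
 [-1.    -0.002 -0.   ]]
```

View pics/w1.png

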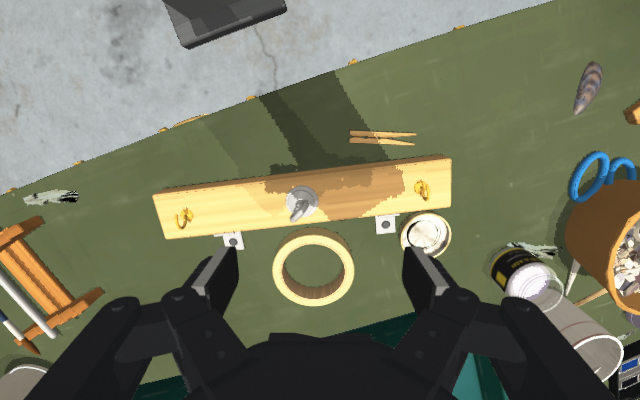

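The wrist view shows the eye at (300,203), with the loop running from lower left to upper right. The batten, tape, lid and peg are around it, and the grey bar in the rest is at the left, about (20,290).

```bash
cat > eye.py <<'E'
import sys
from h import *
k=sys.argv[1];b=tuple(int(x) for x in sys.argv[2].split(","))
z=np.load(f"pics/w{k}.npz");P=camera_params("wrist");P["pose"]=(z["pos"],z["q"])
c=cloud("wrist",z["d"],b,P)
im=cv2.imread(f"pics/w{k}.png");u0,v0,u1,v1=b
f=max(1,int(600/(u1-u0)))
cv2.imwrite(f"pics/w{k}c.png",cv2.resize(im[v0:v1,u0:u1],None,fx=f,fy=f,interpolation=cv2.INTER_CUBIC)[:600,:800])
m=(c[...,2]>49)&(c[...,2]<90);p=c[m]
print(len(p),p.min(0).round(1),p.max(0).round(1))
for lo,hi in((49,55),(55,60),(60,65),(65,70),(70,80)):
    q=p[(p[:,2]>lo)&(p[:,2]<=hi)]
    if len(q)<3: continue
    mm=q.mean(0);u,S,v=np.linalg.svd((q-mm)[:,:2]);t=(q-mm)[:,:2]@v[0]
    print(lo,hi,len(q),mm.round(1),"plane yaw",np.degrees(np.arctan2(v[0][1],v[0][0]))%180,"ends",(mm[:2]+t.min()*v[0]).round(1),(mm[:2]+t.max()*v[0]).round(1),S.round(1))
mm=p.mean(0);u,S,v=np.linalg.svd((p-mm)[:,:2]);print("all",mm.round(1),(np.degrees(np.arctan2(v[0][1],v[0][0]))-90)%180)
w=c[(c[...,2]>34.5)&(c[...,2]<44)];
if len(w): print("collar-ish",len(w),np.median(w,0).round(1),((w.min(0)+w.max(0))/2).round(1))
E
python3 eye.py 1 270,175,335,230
```

```text
221 [571.7 123.7  49.9] [586.5 146.7  74.8]
49 55 40 [578.4 133.6  52.3] plane yaw 121.56755367018252 ends [572.8 142.8] [582.5 127. ] [26.7  5.1]
55 60 20 [579.5 131.9  56.8] plane yaw 119.86215246619594 ends [571.8 145.4] [583.6 124.8] [38.   3.7]
60 65 20 [574.1 142.5  62.7] plane yaw 115.08190746352219 ends [583.  123.6] [572.5 146. ] [29.8  7. ]
65 70 54 [577.6 137.5  67.9] plane yaw 117.91878929480069 ends [573.4 145.4] [584.8 124. ] [63.3 12.3]
70 80 87 [579.4 135.1  72.2] plane yaw 120.3922496576384 ends [575.1 142.5] [583.8 127.7] [41.3 14. ]
all [578.3 135.8  65.3] 28.58024296332485
collar-ish 357 [575.6 136.4  36.7] [579.8 134.8  38.6]
```

View pics/w1c.png

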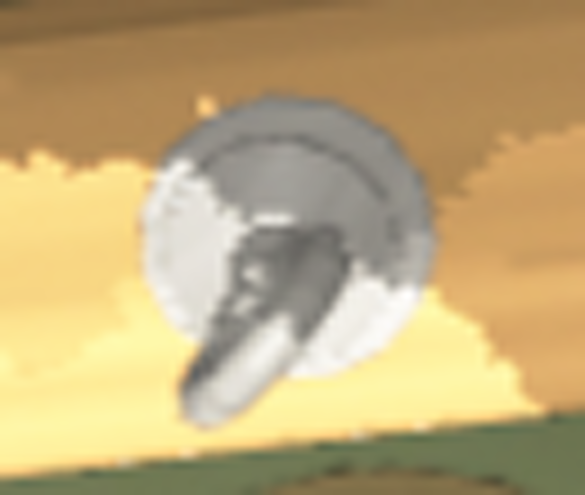

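{"method": "play_rows", "body": {
  "plan": [
    [0, 0, 0, 0, -3.3, 1.1, -1],
    [0, 0, 0, 0, -3.3, 1.1, -1],
    [0, 0, 0, 0, -3.3, 1.1, -1],
    [0, 0, 0, 0, -3.3, 1.1, -1],
    [0, 0, 0, 0, -3.3, 1.1, -1],
    [0, 0, 0, 0, -3.3, 1.1, -1],
    [-0.9, 0, 0, 0, -3.3, 0.9, -1],
    [-0.9, 0, 0, 0, -3.4, 0.6, -1],
    [-0.9, 0, 0, 0, -3.5, 0.3, -1],
    [-0.9, 0, 0, 0, -3.5, 0.0, -1],
    [-0.9, 0, 0, 0, -3.5, -0.3, -1],
    [-0.9, 0, 0, 0, -3.4, -0.6, -1],
    [-0.9, 0, 0, 0, 0, 0, -1],
    [0, 0, 0, 0, 0, 0, -1],
    [0, 0, 0, 0, 0, 0, -1]
  ]
}}

```text
time: 3.03
position: [553.6, -249.6, 181.3]
orientation: [-0.084, 0.702, 0.086, 0.702]
ft_force: [0.3, -0.1, 0.5]
width: 0.998
```

```bash
python3 look.py 2
```

```text
3.0333 [ 553.6 -249.6  181.3] [ 0.475  0.626 -0.155  1.691  0.119  0.835  2.081] [ 0.34 -0.13  0.54] [0.04  0.028 0.016] 0.99808485378028
[[ 0.    -0.239  0.971]
 [ 0.002  0.971  0.239]
 [-1.     0.002  0.001]]
```

View pics/w2.png

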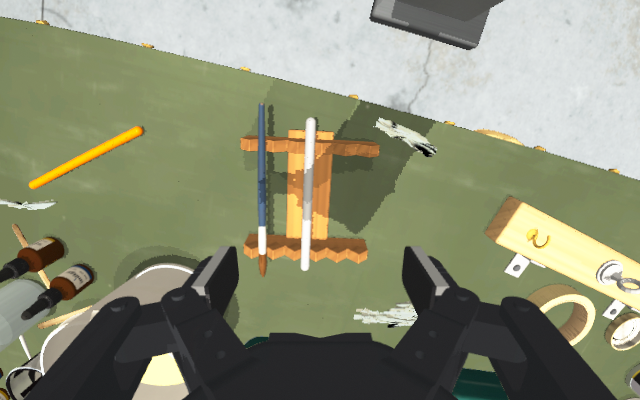

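```bash
cat > bar.py <<'E'
import sys
from h import *
k=sys.argv[1];b=tuple(int(x) for x in sys.argv[2].split(","))
z=np.load(f"pics/w{k}.npz");P=camera_params("wrist");P["pose"]=(z["pos"],z["q"])
c=cloud("wrist",z["d"],b,P)
im=cv2.imread(f"pics/w{k}.png");u0,v0,u1,v1=b
I=im[v0:v1,u0:u1];H=cv2.cvtColor(I,cv2.COLOR_BGR2HSV)
f=min(600/(v1-v0),800/(u1-u0))
cv2.imwrite(f"pics/w{k}c.png",cv2.resize(I,None,fx=f,fy=f,interpolation=cv2.INTER_CUBIC)[:600,:800])
zr=[float(x) for x in sys.argv[3].split(",")]
m=(H[...,1]<60)&(c[...,2]>zr[0])&(c[...,2]<zr[1]);n,l,st,_=cv2.connectedComponentsWithStats(m.astype(np.uint8))
i=1+np.argmax(st[1:,4]);p=c[l==i]
mm=p.mean(0);u,S,v=np.linalg.svd(p-mm,full_matrices=False);v=v[0]*np.sign(v[0][0]);t=(p-mm)@v
print(len(p),"center",(mm+v*(t.min()+t.max())/2).round(1),"len",np.ptp(t).round(1),"yaw",np.degrees(np.arctan2(v[1],v[0])).round(2),"pitch",np.degrees(np.arcsin(v[2])).round(2),"top z",np.percentile(p[:,2],[50,90]).round(1))
E
python3 bar.py 2 280,100,340,290 30,60
```

```text
1361 center [ 573.3 -258.9   41.9] len 168.3 yaw 10.75 pitch 0.05 top z [42.1 43.3]
```

View pics/w2c.png

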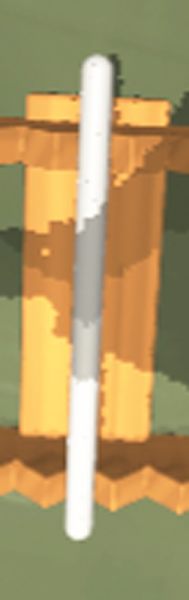

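Of the candidates, the orange bar at (87,158) and the blue brush at (263,190) are not meant. The plain grey bar in the middle groove at (308,195) is the one, and the crop confirms it.

{"method": "play_rows", "body": {
  "plan": [
    [0.62, 0, 0, 0, 0, 0, 0.2],
    [0, 0, 0, 1, -1.28, -2.0, 0.2],
    [0, 0, 0, 2.0, 0, 0, 0.2],
    [0, 0, 0, 2.0, 0, 0, 0.2],
    [0, 0, 0, 2.0, 0, 0, 0.2],
    [0, 0, 0, 2.0, 0, 0, 0.2],
    [0, 0, 0, 1.5, 0, 0, 0.2],
    [0, 0, 0, 1, 0, 0, 0.2],
    [0, 0, 0, 0, 0, 0, 0.2],
    [0, 0, 0, 0, 0, 0, 0.2]
  ]
}}

```text
time: 3.92
position: [536.4, -266.7, 66.3]
orientation: [-0.066, 0.704, 0.067, 0.704]
ft_force: [0.1, 0.3, 0.3]
width: 0.402
```

```bash
python3 look.py 3
```

```text
3.9167 [ 536.4 -266.7   66.3] [ 0.485  0.774 -0.113  1.79   0.142  0.586  2.045] [0.05 0.32 0.31] [-0.064 -0.024  0.04 ] 0.4018002603206992
[[-0.    -0.187  0.982]
 [ 0.001  0.982  0.187]
 [-1.     0.001 -0.   ]]
```

View pics/w3.png

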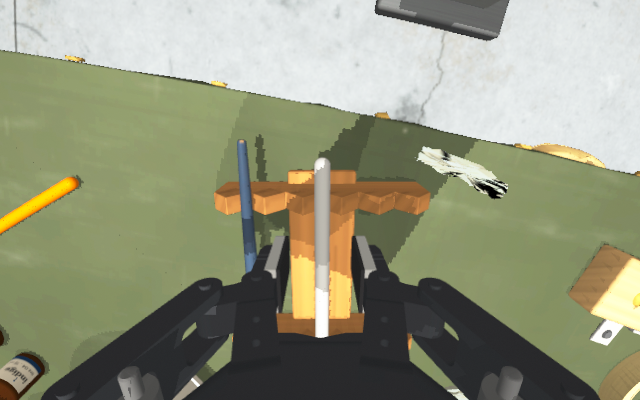

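The fingers straddle the bar at (322,250), and the brush at (245,220) is clear. I'll narrow the gap, descend and grip.

{"method": "play_rows", "body": {
  "plan": [
    [0, 0, 0, 0.6, 0, 0, 0.4],
    [0, 0, 0, 1, 0, 0, 0.4],
    [0, 0, 0, 1, 0, 0, 0.4],
    [0, 0, 0, 1, 0, 0, 0.4],
    [0, 0, 0, 0.6, 0, 0, 0.4],
    [0, 0, 0, 0.4, 0, 0, 0.4],
    [0, 0, 0, 0, 0, 0, 1],
    [0, 0, 0, 0, 0, 0, 1],
    [0, 0, 0, 0, 0, 0, 1],
    [0, 0, 0, 0, 0, 0, 1],
    [0, 0, 0, 0, 0, 0, 1]
  ]
}}

```text
time: 4.88
position: [536.0, -265.8, 20.0]
orientation: [-0.066, 0.704, 0.067, 0.704]
ft_force: [2.4, 5.5, -1.7]
width: 0.095
```

```bash
python3 look.py 4
```

```text
4.8833 [ 536.  -265.8   20. ] [ 0.477  0.846 -0.101  1.804  0.153  0.5    2.035] [ 2.4   5.49 -1.69] [ 1.021 -0.486  0.059] 0.09523839085541021
[[-0.001 -0.187  0.982]
 [ 0.003  0.982  0.187]
 [-1.     0.003 -0.   ]]
```

View pics/w4.png

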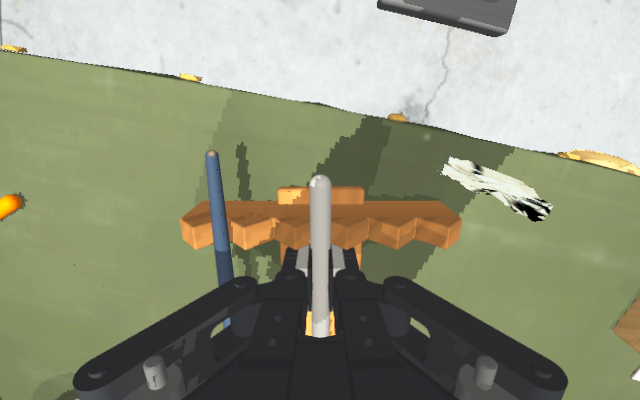

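The bar is held, but its free end would be hidden under the gripper. I'll regrip at the far end so the free end points towards the camera side.

{"method": "play_rows", "body": {
  "plan": [
    [0, 0, 0, 0, 0, 0, 0.4],
    [0, 0, 0, 0, 0, 0, 0.4],
    [0, 0, 0, 0, 0, 0, 0.4],
    [0, 0, 0, -1.5, 0, 0, 0.4],
    [0, 0, 0, -0.5, 0, 0.4, 0.4],
    [0, 0, 0, 0, 0, 1.8, 0.4],
    [0, 0, 0, 0, 0, 1.8, 0.4],
    [0, 0, 0, 0, 0, 1.8, 0.4],
    [0, 0, 0, 0, 0, 1.4, 0.4],
    [0, 0, 0, 0, 0, 0.4, 0.4],
    [0, 0, 0, 1, 0, 0, 0.4],
    [0, 0, 0, 1, 0, 0, 0.4],
    [0, 0, 0, 0, 0, 0, 0.4]
  ]
}}

```text
time: 6.02
position: [606.8, -254.3, 17.3]
orientation: [-0.065, 0.706, 0.066, 0.702]
ft_force: [0.1, 1.1, -0.7]
width: 0.305
```

```bash
python3 look.py 5
```

```text
6.0167 [ 606.8 -254.3   17.3] [ 0.41   0.909 -0.098  1.622  0.135  0.624  1.996] [ 0.09  1.1  -0.75] [ 0.032  0.027 -0.044] 0.30456956373678945
[[-0.007 -0.185  0.983]
 [ 0.001  0.983  0.185]
 [-1.     0.002 -0.006]]
```

View pics/w5.png

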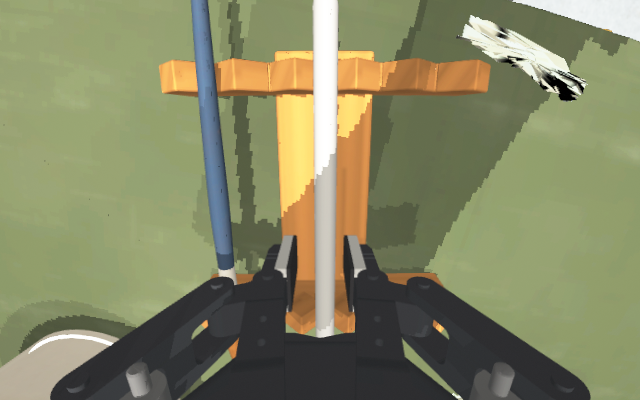

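The bar lies between the open pads at (325,260). The brush at (215,200) has not been disturbed.

{"method": "play_rows", "body": {
  "plan": [
    [0, 0, 0, -0.1, 0, 0.1, 0.4],
    [0, 0, 0, 0, 0, 0, 1],
    [0, 0, 0, 0, 0, 0, 1],
    [0, 0, 0, 0, 0, 0, 1],
    [0, 0, 0, 0, 0, 0, 1],
    [0, 0, 0, 0, 0, 0, 1],
    [0, 0, 0, 0, 0, 0, 1]
  ]
}}

```text
time: 6.65
position: [610.9, -251.3, 21.6]
orientation: [-0.065, 0.705, 0.067, 0.703]
ft_force: [-2.1, 5.4, 2.9]
width: 0.088
```

{"method": "play_rows", "body": {
  "plan": [
    [0, 0, 0, -0.5, 0, 0, 1],
    [0, 0, 0, -1, 0, 0, 1],
    [0, 0, 0, -2, 0, 0, 1],
    [0, 0, 0, -3, 0, 0, 1],
    [0, 0, 0, -3, 0, 0, 1],
    [0, 0, 0, -1, 0, 0, 1],
    [0, 0, 0, 0, 0, 0, 1],
    [0, 0, 0, 0, 0, 0, 1]
  ]
}}

```text
time: 7.32
position: [611.6, -254.5, 126.9]
orientation: [-0.066, 0.704, 0.065, 0.704]
ft_force: [0.1, -0.6, -0.8]
width: 0.086
```

```bash
python3 look.py 6; python3 bar.py 6 270,0,370,320 60,160
```

```text
7.3167 [ 611.6 -254.5  126.9] [ 0.42   0.762 -0.119  1.572  0.113  0.812  2.013] [ 0.1  -0.63 -0.84] [ 0.079 -0.038 -0.033] 0.08587373524131357
[[ 0.001 -0.185  0.983]
 [-0.001  0.983  0.185]
 [-1.    -0.001  0.001]]
8005 center [ 570.8 -262.9  147.1] len 149.1 yaw 10.58 pitch 0.7 top z [147.1 148.8]
```

View pics/w6.png

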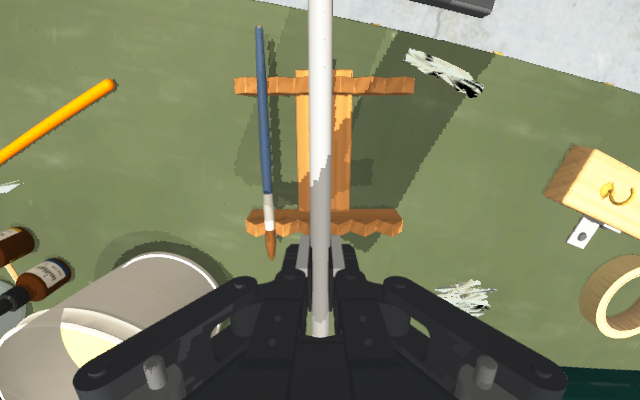

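{"method": "play_rows", "body": {
  "plan": [
    [0, 0, 0, 0, 1.5, 0.7, 1],
    [0, 0, 0, 0, 3.0, 1.4, 1],
    [0, 0, 0, 0, 3.2, 1.5, 1],
    [0, 0, 0, 0, 3.2, 1.5, 1],
    [0, 0, 0, 0, 3.2, 1.5, 1],
    [0, 0, 0, 0, 3.2, 1.5, 1],
    [0, 0, 0, 0, 3.2, 1.5, 1],
    [0, 0, 0, 0, 3.2, 1.5, 1],
    [0, 0, 0, 0, 3.2, 1.5, 1],
    [0, 0, 0, 0, 3.2, 1.5, 1],
    [0, 0, 0, 0, 3.2, 1.5, 1],
    [0, 0, 0, 0, 3.2, 1.5, 1],
    [0, 0, 0, 0, 3.0, 1.4, 1],
    [0, 0, 0, 0, 2.4, 1.2, 1],
    [-0.75, 0, 0, 0, 0, 0, 1],
    [-0.72, 0, 0, 0, 0, 0, 1],
    [0, 0, 0, 0, 0, 0, 1],
    [0, 0, 0, 0, 0, 0, 1]
  ]
}}

```text
time: 8.87
position: [726.3, 193.7, 124.0]
orientation: [-0.111, 0.7, 0.11, 0.697]
ft_force: [0.2, 0.1, -1.0]
width: 0.092
```

```bash
python3 look.py 7; python3 eye.py 7 280,150,360,230
```

```text
8.8667 [726.3 193.7 124. ] [-0.25   0.893 -0.1    1.269  0.093  0.988  1.52 ] [ 0.21  0.05 -0.99] [ 0.032 -0.005  0.005] 0.0923520618270725
[[-0.003 -0.308  0.951]
 [-0.001  0.951  0.308]
 [-1.    -0.    -0.004]]Traceback (most recent call last):
  File "eye.py", line 10, in <module>
    print(len(p),p.min(0).round(1),p.max(0).round(1))
                 ~~~~~^^^
    return umr_minimum(a, axis, None, out, keepdims, initial, where)
ValueError: zero-size array to reduction operation minimum which has no identity
```

View pics/w7.png

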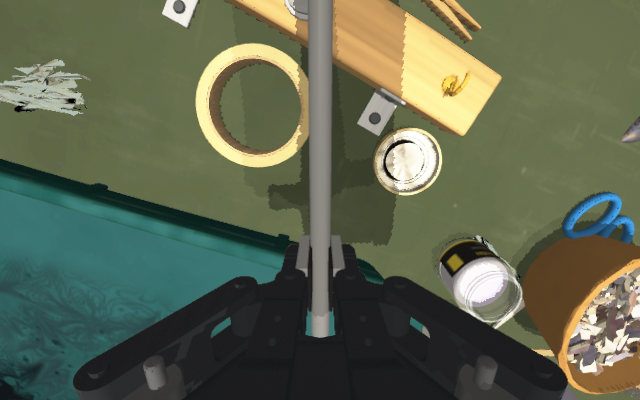

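```bash
python3 - <<'E'
from h import *
z=np.load("pics/w7.npz");P=camera_params("wrist");P["pose"]=(z["pos"],z["q"])
c=cloud("wrist",z["d"],None,P)
for u,v in[(200,215),(240,228),(270,236),(285,240),(100,185),(365,262),(440,240),(480,280),(540,270)]:print(u,v,c[v,u].round(0))
p,d=camera("top");cv2.imwrite("pics/top1.png",cv2.resize(p[120:260,200:360],None,fx=4,fy=4,interpolation=cv2.INTER_CUBIC));np.save("pics/top1.npy",d)
p,d=camera("side");cv2.imwrite("pics/side1.png",cv2.resize(p[150:290,220:400],None,fx=4,fy=4,interpolation=cv2.INTER_CUBIC))
E
```

```text
200 215 [789.  86.   1.]
240 228 [784. 130.  13.]
270 236 [784. 160.  12.]
285 240 [776. 175.  27.]
100 185 [780.  -5.  20.]
365 262 [782. 259.  12.]
440 240 [740. 328.   2.]
480 280 [743. 340.  65.]
540 270 [734. 436.  18.]
```

View pics/top1.png

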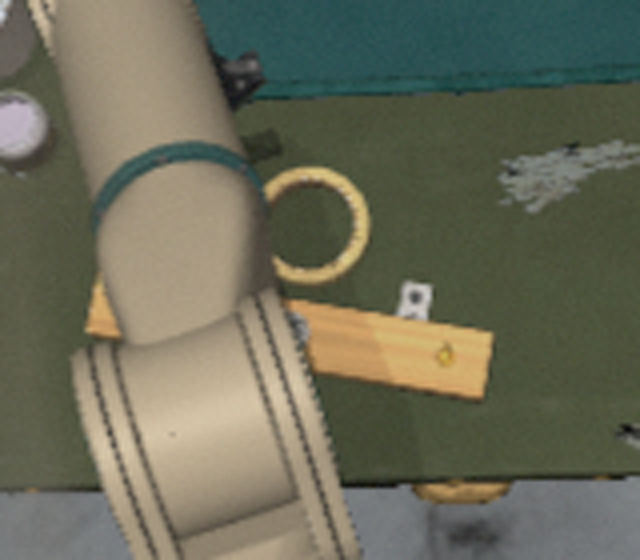

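View pics/side1.png

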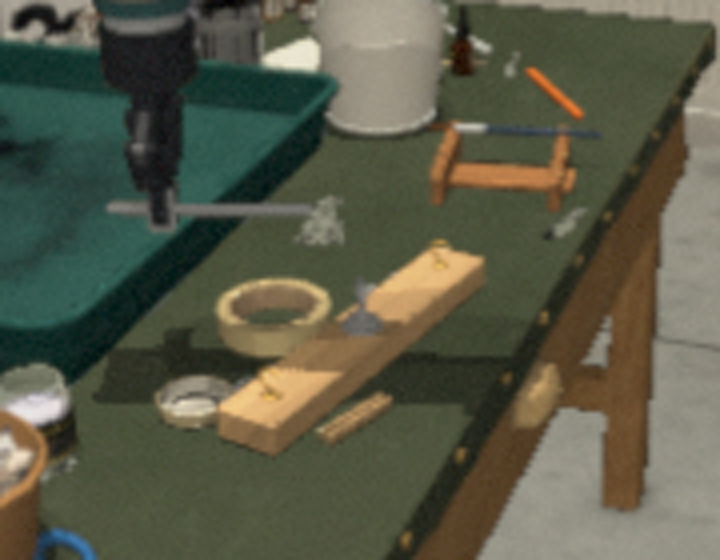

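{"method": "play_rows", "body": {
  "plan": [
    [0, 0, 0, 0.5, -1.03, -0.5, 1],
    [0, 0, 0, 1.5, 0, 0, 1],
    [0, 0, 0, 2, 0, 0, 1],
    [0, 0, 0, 2, 0, 0, 1],
    [0, 0, 0, 1.5, 0, 0, 1],
    [0, 0, 0, 0.4, 0, 0, 1],
    [0, 0, 0, 0, 0, 0, 1],
    [0, 0, 0, 0, 0, 0, 1]
  ]
}}

```text
time: 9.68
position: [726.3, 181.5, 50.5]
orientation: [-0.111, 0.698, 0.11, 0.699]
ft_force: [-6.4, -2.1, 16.5]
width: 0.095
```

```bash
cat > side.py <<'E'
import sys
from h import *
k=sys.argv[1]
s=sense();p,d=camera("side");P=camera_params("side")
np.save(f"pics/s{k}.npy",d);cv2.imwrite(f"pics/s{k}r.png",p)
u0,v0,u1,v1=(255,185,345,245)
f=8
I=cv2.resize(p[v0:v1,u0:u1],None,fx=f,fy=f,interpolation=cv2.INTER_CUBIC)
# predicted bar axis
R=Ro.from_quat(s["orientation"]).as_matrix()
o=s["position"]+R[:,0]*-16.5
pts=np.array([o+R[:,2]*t for t in(-123,-60,0,46)]+[[579.2,135.2,61.2]])
q,_=cv2.projectPoints(pts,cv2.Rodrigues(P["R"])[0],P["t"],P["intrinsics"],P["dist"])
for i,a in enumerate(q.reshape(-1,2)):
    cv2.circle(I,tuple(int(x) for x in (a-(u0,v0)+.5)*f),3,(0,0,255) if i<4 else (0,255,0),-1)
cv2.imwrite(f"pics/s{k}.png",I)
print(s["time"],s["position"].round(1),s["ft_force"].round(2),s["moment"].round(3),s["joint_pos"].round(2));print(R.round(3));print(q.reshape(-1,2).round(1).tolist())
c=cloud("side",d,(290,195,330,240))
m=(c[...,2]>47)&(c[...,2]<90)&(abs(c[...,0]-579)<20)&(abs(c[...,1]-135)<20);w=c[m]
if len(w):print("eye pts side",len(w),w.min(0).round(1),w.max(0).round(1),w.mean(0).round(1))
E
python3 side.py 2
```

```text
9.6833 [726.3 181.5  50.5] [-6.45 -2.08 16.46] [-0.45   1.129 -0.077] [-0.24  0.97 -0.09  1.32  0.11  0.85  1.53]
[[ 0.001 -0.308  0.951]
 [-0.001  0.951  0.308]
 [-1.    -0.001  0.001]]
[[300.5, 220.6], [281.7, 220.4], [264.0, 220.2], [250.6, 220.1], [309.8, 222.4]]
eye pts side 19 [570.  127.5  47. ] [585.6 148.3  74.2] [576.1 140.4  62.5]
```

View pics/s2.png

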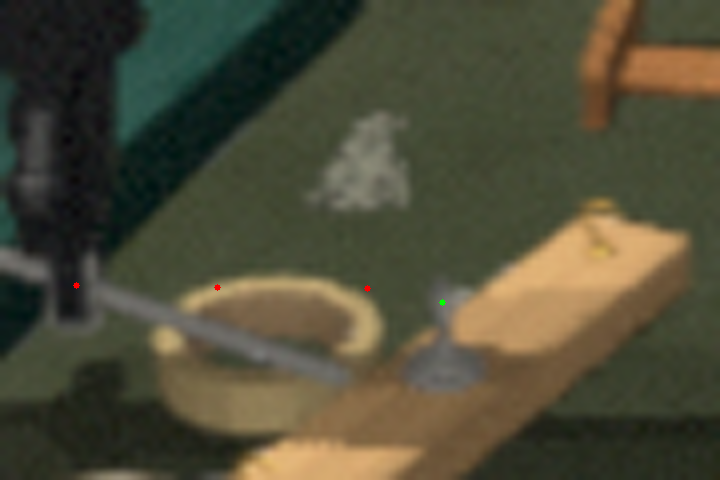

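The bar's back end caught the tray rim on the way down. In the side view the tip has dropped to (345,378), where (367,288) was predicted, so the bar has tilted in the pads. I'll raise it and level it in the rest grooves.

{"method": "play_rows", "body": {
  "plan": [
    [0, 0, 0, -1, 0, -0.3, 1],
    [0, 0, 0, -2, 0, -0.5, 1],
    [0, 0, 0, -2.5, 0, -0.5, 1],
    [0, 0, 0, -2.5, 0, -0.5, 1],
    [0, 0, 0, -1, 0, 0, 1],
    [0, 0, 0, 0, 0, 0, 1],
    [0, 0, 0, 0, 0, 0, 1]
  ]
}}

```text
time: 10.32
position: [708.8, 177.2, 137.1]
orientation: [-0.111, 0.698, 0.111, 0.699]
ft_force: [-0.6, 0.8, -1.7]
width: 0.092
```

```bash
python3 look.py 8; python3 bar.py 8 270,0,370,320 60,175; python3 side.py 3
python3 - <<'E'
from h import *
c=cloud("top",np.load("pics/top0.npy"))
for y in(135,142,150):
    print([c[v,c.shape[1]//2-50][[0,2]].round(0).tolist() for v in range(132,150)] if y==135 else "")
E
```

```text
10.3167 [708.8 177.2 137.1] [-0.231  0.845 -0.103  1.34   0.094  0.96   1.532] [-0.6   0.76 -1.71] [ 0.017 -0.002  0.013] 0.09180289689486747
[[ 0.    -0.31   0.951]
 [-0.     0.951  0.31 ]
 [-1.    -0.     0.   ]]
6923 center [666.  162.2 142. ] len 146.0 yaw 18.07 pitch 23.31 top z [148.4 166.8]
10.3667 [708.  177.1 135.8] [ 0.83 -0.04 -1.17] [-0.024 -0.093  0.026] [-0.23  0.85 -0.1   1.34  0.09  0.96  1.53]
[[-0.002 -0.31   0.951]
 [-0.001  0.951  0.31 ]
 [-1.     0.    -0.002]]
[[305.2, 197.3], [285.8, 197.2], [267.5, 197.2], [253.6, 197.2], [309.8, 222.4]]
eye pts side 18 [571.2 126.8  52.2] [585.9 147.2  74.7] [576.4 139.5  62.8]
[[822.0, 26.0], [817.0, 30.0], [814.0, 28.0], [810.0, 31.0], [809.0, 21.0], [803.0, 29.0], [798.0, 35.0], [795.0, 34.0], [793.0, 29.0], [772.0, 85.0], [771.0, 76.0], [767.0, 80.0], [765.0, 76.0], [784.0, 1.0], [781.0, 1.0], [777.0, 1.0], [773.0, 2.0], [769.0, 4.0]]
```

View pics/s3.png

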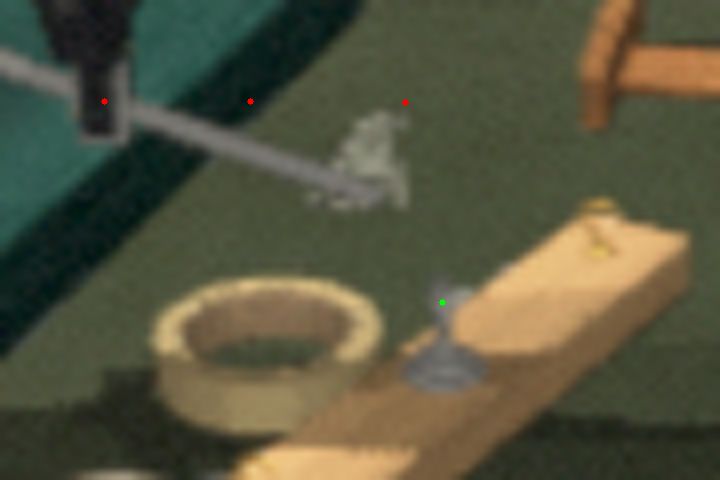

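{"method": "play_rows", "body": {
  "plan": [
    [0, 0, 0, 0, -1.35, -0.8, 1],
    [0, 0, 0, 0, -2.7, -1.6, 1],
    [0, 0, 0, 0, -3, -1.8, 1],
    [0, 0, 0, 0, -3, -1.8, 1],
    [0, 0, 0, 0, -3, -1.8, 1],
    [0, 0, 0, 0, -3, -1.8, 1],
    [0, 0, 0, 0, -3, -1.8, 1],
    [0, 0, 0, 0, -3, -1.8, 1],
    [0, 0, 0, 0, -3, -1.8, 1],
    [0, 0, 0, 0, -3, -1.8, 1],
    [0, 0, 0, 0, -3, -1.8, 1],
    [0, 0, 0, 0, -3, -1.8, 1],
    [0, 0, 0, 0, -2.7, -1.6, 1],
    [0, 0, 0, 0, -1.35, -0.8, 1],
    [0.74, 0, 0, 0, 0, 0, 1],
    [0.74, 0, 0, 0, 0, 0, 1],
    [0, 0, 0, 0, 0, 0, 1],
    [0, 0, 0, 0, 0, 0, 1]
  ]
}}

```text
time: 11.92
position: [609.5, -254.6, 136.5]
orientation: [-0.066, 0.704, 0.067, 0.704]
ft_force: [0.1, -0.2, -1.4]
width: 0.092
```

```bash
python3 look.py 9; python3 bar.py 9 270,0,370,320 60,175
```

```text
11.9167 [ 609.5 -254.6  136.5] [ 0.419  0.749 -0.114  1.568  0.104  0.832  2.024] [ 0.12 -0.21 -1.45] [ 0.013 -0.071  0.042] 0.09164412647857681
[[-0.001 -0.187  0.982]
 [ 0.001  0.982  0.187]
 [-1.     0.001 -0.001]]
6978 center [ 565.4 -263.9  141.9] len 145.9 yaw 10.81 pitch 23.72 top z [148.9 167.4]
```

View pics/w9.png

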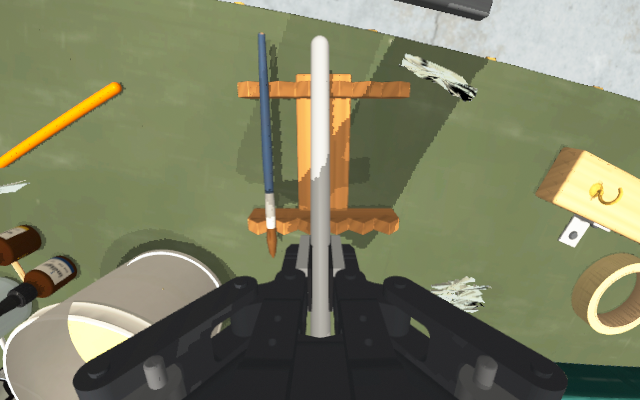

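{"method": "play_rows", "body": {
  "plan": [
    [0, 0, 0, 1, 0.25, 0.2, 1],
    [0, 0, 0, 2, 0, 0, 1],
    [0, 0, 0, 2, 0, 0, 1],
    [0, 0, 0, 1.5, 0, 0, 1],
    [0, 0, 0, 0.7, 0, 0, 1],
    [0, 0, 0, 0.5, 0, 0, 1],
    [0, 0, 0, 0.5, 0, 0, 1],
    [0, 0, 0, 0.5, 0, 0, 1],
    [0, 0, 0, 0.5, 0, 0, 1],
    [0, 0, 0, 0.5, 0, 0, 1],
    [0, 0, 0, 0.5, 0, 0, 1],
    [0, 0, 0, 0.5, 0, 0, 1],
    [0, 0, 0, 0.4, 0, 0, 1]
  ]
}}

```text
time: 13.05
position: [613.0, -252.3, 26.7]
orientation: [-0.066, 0.703, 0.066, 0.705]
ft_force: [5.0, 2.2, 3.5]
width: 0.09
```

```bash
python3 look.py 10; python3 bar.py 10 270,0,370,320 25,175
```

```text
13.05 [ 613.  -252.3   26.7] [ 0.404  0.897 -0.096  1.615  0.125  0.633  2.   ] [5.01 2.24 3.52] [ 0.367 -0.315 -0.174] 0.09029620507156734
[[ 0.003 -0.185  0.983]
 [-0.     0.983  0.185]
 [-1.    -0.001  0.003]]
12053 center [ 565.7 -261.4   54.4] len 144.3 yaw 9.79 pitch 17.37 top z [49.1 93.7]
```

View pics/w10.png

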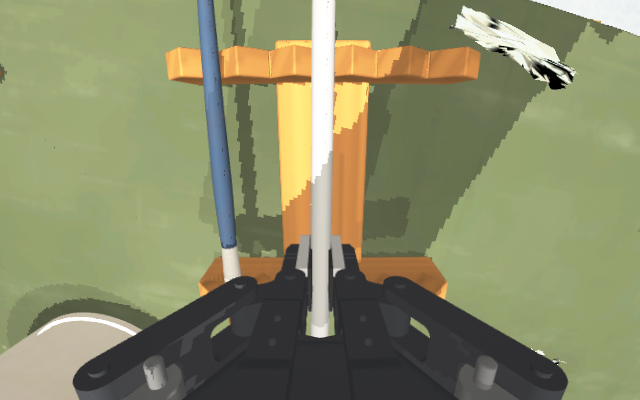

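{"method": "play_rows", "body": {
  "plan": [
    [0, 0, 0, 0.4, 0, 0, 1],
    [0, 0, 0, 0.2, 0, 0, 1],
    [0, 0, 0, 0, 0, 0, 1],
    [0, 0, 0, 0, 0, 0, 0.4],
    [0, 0, 0, 0, 0, 0, 0.4],
    [0, 0, 0, 0, 0, 0, 0.4],
    [0, 0, 0, 0, 0, 0, 0.4]
  ]
}}

```text
time: 13.68
position: [610.1, -253.1, 19.7]
orientation: [-0.065, 0.705, 0.065, 0.703]
ft_force: [-0.4, -0.5, 0.1]
width: 0.306
```

```bash
python3 look.py 11; python3 bar.py 11 310,0,345,270 33,52
python3 - <<'E'
from h import *
p,d=camera("top");cv2.imwrite("pics/top2.png",cv2.resize(p[150:250,330:460],None,fx=5,fy=5,interpolation=cv2.INTER_CUBIC))
p,d=camera("side");cv2.imwrite("pics/side2.png",cv2.resize(p[150:230,300:400],None,fx=6,fy=6,interpolation=cv2.INTER_CUBIC))
E
```

```text
13.6833 [ 610.1 -253.1   19.7] [ 0.404  0.906 -0.093  1.618  0.127  0.625  1.999] [-0.41 -0.54  0.11] [ 0.007 -0.081  0.015] 0.30556029484616326
[[-0.002 -0.184  0.983]
 [-0.     0.983  0.184]
 [-1.     0.    -0.002]]
5968 center [ 553.7 -262.9   41.9] len 117.1 yaw 10.72 pitch 0.02 top z [42.1 43.2]
```

View pics/w11.png

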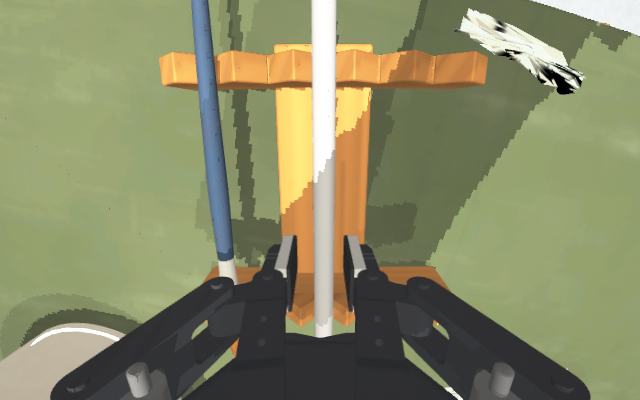

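View pics/side2.png

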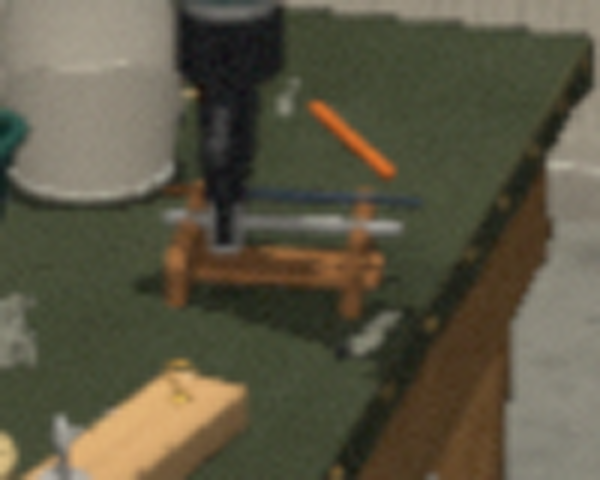

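The bar lies level in the middle groove again (pitch 0.02°). I'll regrip it, lift, and carry it over with more yaw to stay clear of the tray.

{"method": "play_rows", "body": {
  "plan": [
    [0, 0, 0, 0, 0, 0, 1],
    [0, 0, 0, 0, 0, 0, 1],
    [0, 0, 0, 0, 0, 0, 1],
    [0, 0, 0, 0, 0, 0, 1],
    [0, 0, 0, 0, 0, 0, 1],
    [0, 0, 0, -0.5, 0, 0, 1],
    [0, 0, 0, -1, 0, 0, 1],
    [0, 0, 0, -2, 0, 0, 1],
    [0, 0, 0, -3, 0, 0, 1],
    [0, 0, 0, -3, 0, 0, 1],
    [0, 0, 0, -1, 0, 0, 1]
  ]
}}

```text
time: 14.75
position: [614.4, -254.8, 130.8]
orientation: [-0.067, 0.701, 0.064, 0.707]
ft_force: [1.2, -0.1, -0.8]
width: 0.092
```

{"method": "play_rows", "body": {
  "plan": [
    [0, 0, 0, 0, 1.6, 0.6, 1],
    [0, 0, 0, 0, 3.2, 1.2, 1],
    [0, 0, 0, 0, 3.4, 1.2, 1],
    [0, 0, 0, 0, 3.4, 1.2, 1],
    [0, 0, 0, 0, 3.4, 1.2, 1],
    [0, 0, 0, 0, 3.4, 1.2, 1],
    [0, 0, 0, 0, 3.4, 1.2, 1],
    [0, 0, 0, 0, 3.4, 1.2, 1],
    [0, 0, 0, 0, 3.4, 1.2, 1],
    [0, 0, 0, 0, 3.4, 1.2, 1],
    [0, 0, 0, 0, 3.4, 1.2, 1],
    [0, 0, 0, 0, 3.4, 1.2, 1],
    [0, 0, 0, 0, 3.4, 1.2, 1],
    [0, 0, 0, 0, 3.2, 1.2, 1],
    [0, 0, 0, 0, 1, 0.5, 1]
  ]
}}

```text
time: 16.0
position: [689.3, 242.9, 125.4]
orientation: [-0.066, 0.703, 0.07, 0.704]
ft_force: [-0.9, 2.6, -0.9]
width: 0.094
```

{"method": "play_rows", "body": {
  "plan": [
    [-0.95, 0, 0, 0, 0, 0, 1],
    [-0.98, 0, 0, 0, 0, 0, 1],
    [-0.98, 0, 0, 0, 0, 0, 1],
    [-0.98, 0, 0, 0, 0, 0, 1],
    [-0.98, 0, 0, 0, 0, 0, 1],
    [-0.98, 0, 0, 0, 0, 0, 1],
    [0, 0, 0, 0, 0, 0, 1],
    [0, 0, 0, 0, 0, 0, 1]
  ]
}}

```text
time: 16.67
position: [690.2, 233.6, 125.2]
orientation: [-0.24, 0.665, 0.24, 0.665]
ft_force: [0.9, -0.4, -1.3]
width: 0.091
```

```bash
python3 look.py 12; python3 bar.py 12 270,0,370,320 60,175;python3 side.py 12
```

```text
16.6667 [690.2 233.6 125.2] [-0.269  0.859 -0.188  1.353  0.176  0.945  1.768] [ 0.85 -0.44 -1.28] [ 0.024  0.016 -0.042] 0.09140523903230367
[[ 0.    -0.639  0.769]
 [-0.     0.769  0.639]
 [-1.    -0.     0.   ]]
9860 center [678.6 222.4 152.1] len 201.3 yaw 39.86 pitch 4.77 top z [146.9 166.3]
16.7167 [690.1 233.7 125.3] [ 0.45  0.55 -0.84] [ 0.036 -0.069 -0.025] [-0.27  0.86 -0.19  1.35  0.18  0.94  1.77]
[[ 0.    -0.639  0.769]
 [-0.     0.769  0.639]
 [-1.    -0.     0.   ]]
[[302.0, 202.1], [283.0, 205.0], [264.3, 208.0], [249.7, 210.2], [309.8, 222.4]]
eye pts side 18 [569.9 128.7  54.1] [585.  148.   72.7] [576.  140.5  63.4]
```

View pics/s12.png

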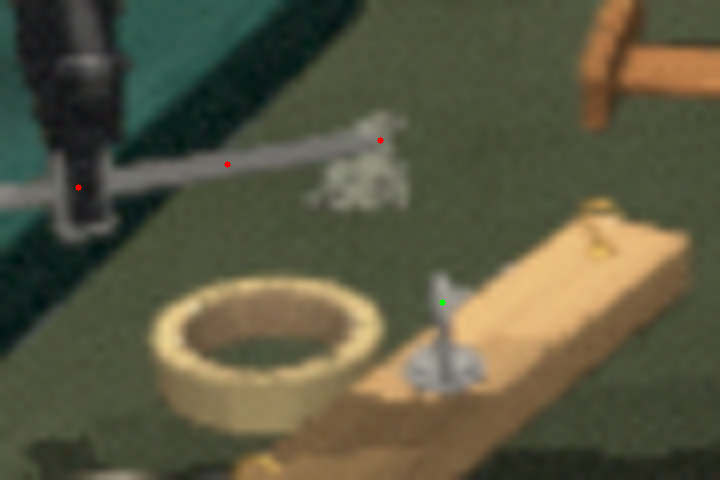

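View pics/w12.png

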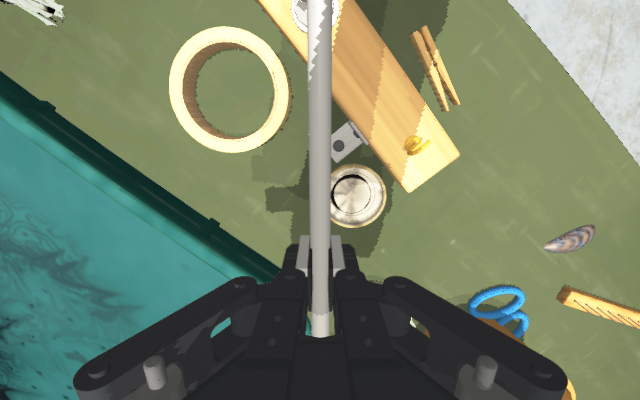

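{"method": "play_rows", "body": {
  "plan": [
    [0, 0, 0, 0.5, -0.5, 0, 1],
    [0, 0, 0, 1.5, 0, 0, 1],
    [0, 0, 0, 2, 0, 0, 1],
    [0, 0, 0, 2, 0, 0, 1],
    [0, 0, 0, 1.5, 0, 0, 1],
    [0, 0, 0, 0.7, 0, 0, 1],
    [0, 0, 0, 0, 0, 0, 1],
    [0, 0, 0, 0, 0, 0, 1]
  ]
}}

```text
time: 17.43
position: [693.2, 230.6, 43.3]
orientation: [-0.241, 0.665, 0.241, 0.665]
ft_force: [-0.1, 0.7, -1.4]
width: 0.09
```

```bash
python3 look.py 13; python3 side.py 13
```

```text
17.4333 [693.2 230.6  43.3] [-0.27   0.958 -0.175  1.385  0.197  0.815  1.76 ] [-0.06  0.66 -1.43] [ 0.039 -0.074  0.037] 0.08951919877701436
[[ 0.    -0.641  0.767]
 [-0.     0.767  0.641]
 [-1.    -0.     0.   ]]
17.4833 [693.8 230.8  44.2] [-0.78 -0.21 -0.89] [ 0.085 -0.089 -0.064] [-0.27  0.96 -0.17  1.38  0.2   0.81  1.76]
[[ 0.002 -0.641  0.767]
 [ 0.001  0.767  0.641]
 [-1.    -0.001  0.002]]
[[302.3, 223.8], [283.8, 227.0], [265.7, 230.1], [251.6, 232.6], [309.8, 222.4]]
eye pts side 19 [568.7 128.   48.5] [585.2 150.8  73.2] [576.  140.7  62.6]
```

View pics/s13.png

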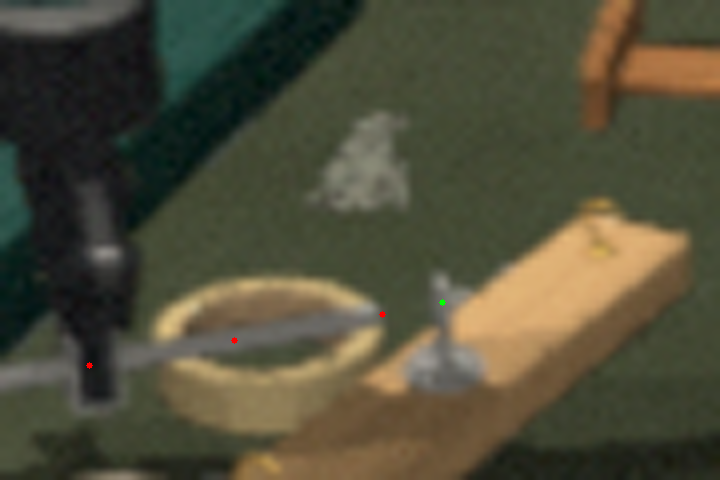

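View pics/w13.png

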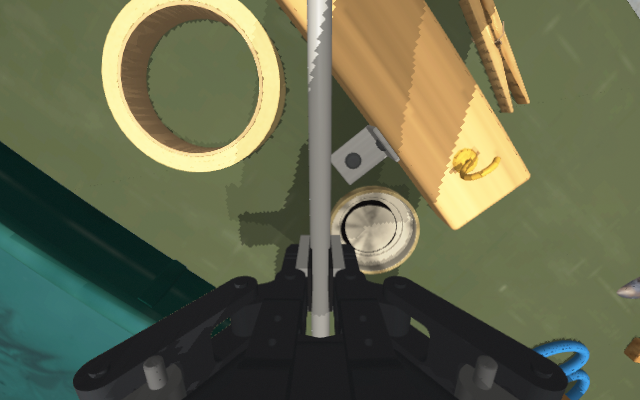

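{"method": "play_rows", "body": {
  "plan": [
    [0, 0, 0, 0, 0, -0.6, 1],
    [0, 0, 0, 0, 0, -0.6, 1],
    [0, 0, 0, 0, 0, -0.6, 1],
    [0, 0, 0, 0, 0, -0.5, 1],
    [0, 0, 0, 0, 0, -0.5, 1],
    [0, 0, 0, 0, 0, 0, 1]
  ]
}}

```text
time: 18.03
position: [670.6, 211.2, 43.4]
orientation: [-0.241, 0.665, 0.241, 0.664]
ft_force: [-1.0, -1.0, -0.7]
width: 0.093
```

```bash
python3 side.py 14
```

```text
18.0333 [670.6 211.2  43.4] [-0.97 -0.95 -0.74] [-0.009 -0.02  -0.032] [-0.25  0.92 -0.17  1.48  0.2   0.76  1.76]
[[-0.001 -0.641  0.768]
 [-0.001  0.768  0.641]
 [-1.    -0.    -0.001]]
[[311.0, 222.4], [292.8, 225.6], [275.0, 228.7], [261.0, 231.2], [309.8, 222.4]]
eye pts side 36 [569.3 129.2  52.6] [598.9 155.   72.6] [581.8 145.2  63.4]
```

View pics/s14.png

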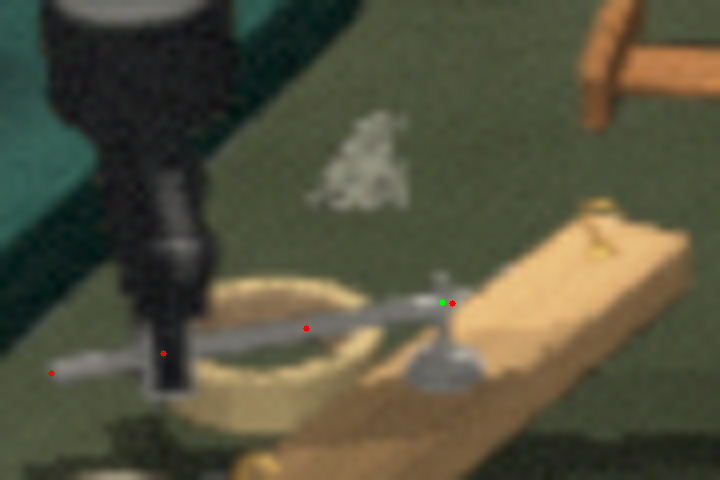

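The tip is in the loop at (445,300) with no added force. Pushing on.

{"method": "play_rows", "body": {
  "plan": [
    [0, 0, 0, 0, 0, -0.6, 1],
    [0, 0, 0, 0, 0, -0.7, 1],
    [0, 0, 0, 0, 0, -0.7, 1],
    [0, 0, 0, 0, 0, -0.5, 1],
    [0, 0, 0, 0, 0, 0, 1]
  ]
}}

```text
time: 18.5
position: [651.1, 195.0, 43.2]
orientation: [-0.241, 0.665, 0.241, 0.664]
ft_force: [-0.4, -0.5, -1.4]
width: 0.093
```

```bash
python3 look.py 15; python3 side.py 15
```

```text
18.5 [651.1 195.   43.2] [-0.236  0.897 -0.172  1.552  0.207  0.712  1.765] [-0.42 -0.5  -1.4 ] [ 0.051 -0.007  0.012] 0.09337576089422227
[[-0.002 -0.641  0.768]
 [-0.001  0.768  0.641]
 [-1.    -0.    -0.002]]
18.55 [651.9 195.7  43.3] [-0.62 -0.36 -1.51] [ 0.043 -0.068  0.033] [-0.24  0.9  -0.17  1.55  0.21  0.71  1.76]
[[-0.    -0.641  0.767]
 [-0.001  0.767  0.641]
 [-1.    -0.    -0.001]]
[[317.9, 221.3], [299.9, 224.4], [282.2, 227.5], [268.4, 229.9], [309.8, 222.4]]
eye pts side 51 [559.2 119.8  50.6] [593.8 151.9  75. ] [576.  138.7  62.7]
```

View pics/w15.png

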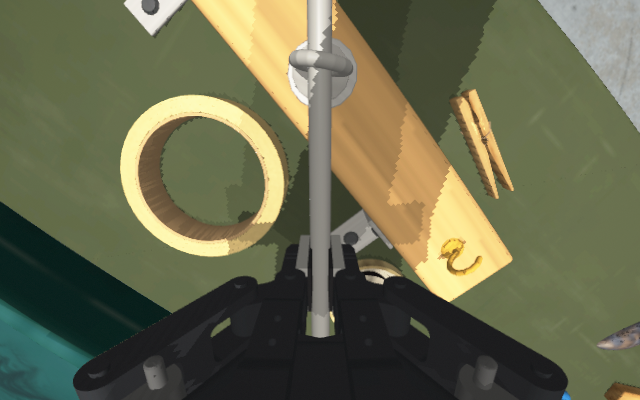

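View pics/s15.png

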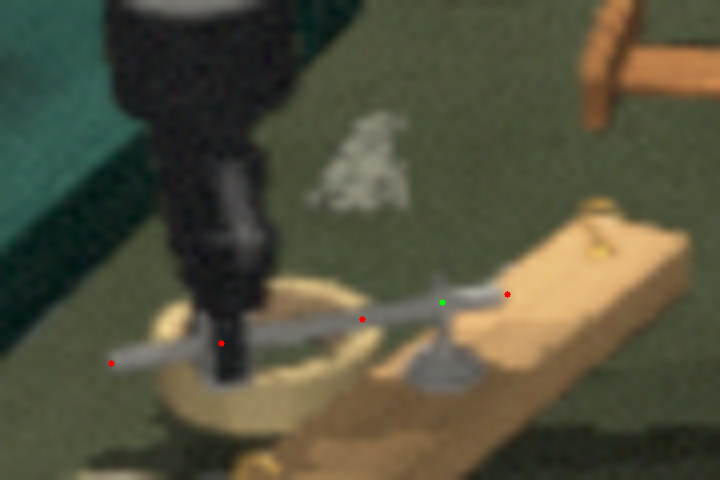

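The bar passes through the loop (wrist picture at (320,62), tip at (507,294) in the side crop). I'll push 28 mm further, then swing clockwise in the free play.

{"method": "play_rows", "body": {
  "plan": [
    [0, 0, 0, 0, 0, -0.7, 1],
    [0, 0, 0, 0, 0, -0.9, 1],
    [0, 0, 0, 0, 0, -0.8, 1],
    [0, 0, 0, 0, 0, -0.4, 1],
    [0, 0, 0, 0, 0, 0, 1],
    [0, 0, 0, 0, 0, 0, 1]
  ]
}}

```text
time: 19.1
position: [631.0, 178.5, 43.4]
orientation: [-0.241, 0.665, 0.241, 0.665]
ft_force: [-0.7, -0.7, -0.3]
width: 0.094
```

```bash
cat > feel.py <<'E'
import sys
from h import *
n=int(sys.argv[1]);E=np.array([579.2,135.2])
T=[];Z=[];F=[];M=[];Pp=[]
for i in range(n):
    s=sense();R=Ro.from_quat(s["orientation"]).as_matrix()
    r=(s["position"][:2]-E)/1000;f=s["ft_force"];m=s["moment"]
    T.append(m[2]+r[0]*f[1]-r[1]*f[0]);F.append(f);M.append(m);Pp.append(s["position"])
    Z.append(np.degrees(np.arctan2(R[1,2],R[0,2])))
    if i<n-1 or len(sys.argv)>2: camera("side")
p=np.mean(Pp,0);ps=np.radians(np.mean(Z));d=p[:2]-E
print("t",round(s["time"],2),"tau",np.mean(T).round(3),"+-",(np.std(T)/np.sqrt(n)).round(3),"yaw",np.mean(Z).round(2),"pos",p.round(1),"L",(d@[np.cos(ps),np.sin(ps)]).round(1),"lat",(d@[-np.sin(ps),np.cos(ps)]).round(2),"F",np.mean(F,0).round(2),"M",np.mean(M,0).round(3),"j7",s["joint_pos"][6].round(2))
print(np.round(T,3))
E
python3 feel.py 8
```

```text
t 19.45 tau 0.011 +- 0.01 yaw 39.92 pos [631.1 178.9  43.4] L 67.9 lat 0.21 F [-0.26  0.15 -0.73] M [ 0.013 -0.016 -0.009] j7 1.77
[-0.036 -0.022  0.004  0.044  0.013  0.004  0.042  0.035]
```

{"method": "play_rows", "body": {
  "plan": [
    [0.72, 0, 0, 0, -0.427, -0.013, 1],
    [0.72, 0, 0, 0, -0.427, -0.013, 1],
    [0.72, 0, 0, 0, -0.427, -0.013, 1],
    [0.72, 0, 0, 0, -0.427, -0.013, 1],
    [0.72, 0, 0, 0, -0.427, -0.013, 1],
    [0.72, 0, 0, 0, -0.427, -0.013, 1],
    [0.72, 0, 0, 0, -0.427, -0.013, 1],
    [0.72, 0, 0, 0, -0.427, -0.013, 1],
    [0.72, 0, 0, 0, -0.427, -0.013, 1],
    [0.72, 0, 0, 0, -0.427, -0.013, 1],
    [0.72, 0, 0, 0, -0.427, -0.013, 1],
    [0, 0, 0, 0, 0, 0, 1]
  ]
}}

```text
time: 20.45
position: [646.9, 134.5, 43.3]
orientation: [-0.001, 0.707, 0.001, 0.707]
ft_force: [0.4, -0.0, -0.6]
width: 0.091
```

```bash
python3 look.py 16; python3 feel.py 5
```

```text
20.45 [646.9 134.5  43.3] [-0.25   0.871  0.003  1.617 -0.003  0.654  1.328] [ 0.4  -0.01 -0.61] [ 0.094 -0.026  0.022] 0.09053565974365363
[[ 0.    -0.003  1.   ]
 [-0.001  1.     0.003]
 [-1.    -0.001  0.   ]]
t 20.7 tau 0.015 +- 0.023 yaw 0.4 pos [646.7 135.7  43.3] L 67.5 lat -0.01 F [-0.06 -0.09 -0.89] M [ 0.003 -0.043  0.021] j7 1.33
[ 0.036  0.056 -0.071  0.066 -0.013]
```

View pics/w16.png

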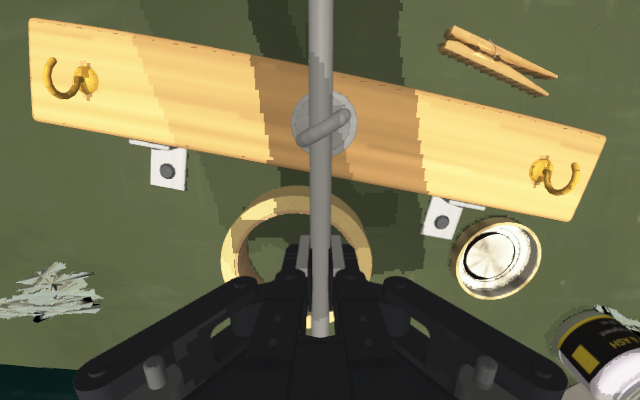

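{"method": "play_rows", "body": {
  "plan": [
    [0.7, 0, 0, 0, -0.412, -0.012, 1],
    [0.7, 0, 0, 0, -0.412, -0.012, 1],
    [0.7, 0, 0, 0, -0.412, -0.012, 1],
    [0, 0, 0, 0, 0, 0, 1]
  ]
}}

```text
time: 21.03
position: [645.7, 123.0, 43.3]
orientation: [0.063, 0.704, -0.063, 0.704]
ft_force: [0.0, 0.3, -0.5]
width: 0.093
```

```bash
python3 feel.py 5
```

```text
t 21.23 tau 0.002 +- 0.018 yaw -10.11 pos [645.8 123.4  43.3] L 67.6 lat 0.03 F [ 0.35 -0.06 -0.52] M [ 0.018 -0.099  0.002] j7 1.21
[ 0.05  -0.052 -0.003  0.042 -0.028]
```

{"method": "play_rows", "body": {
  "plan": [
    [0.5, 0, 0, 0, -0.295, -0.006, 1],
    [0.5, 0, 0, 0, -0.295, -0.006, 1],
    [0, 0, 0, 0, 0, 0, 1]
  ]
}}

```text
time: 21.48
position: [644.4, 117.5, 43.3]
orientation: [0.094, 0.701, -0.093, 0.701]
ft_force: [-0.4, 1.0, -1.0]
width: 0.095
```

```bash
python3 feel.py 6
```

```text
t 21.73 tau 0.061 +- 0.013 yaw -15.11 pos [644.5 117.7  43.3] L 67.6 lat 0.11 F [ 0.43  0.8  -1.2 ] M [ 0.13  -0.13   0.001] j7 1.16
[0.075 0.039 0.024 0.067 0.04  0.12 ]
```

{"method": "play_rows", "body": {
  "plan": [
    [0.5, 0, 0, 0, -0.295, -0.006, 1],
    [0.5, 0, 0, 0, -0.295, -0.006, 1],
    [0, 0, 0, 0, 0, 0, 1]
  ]
}}

```text
time: 21.98
position: [642.6, 111.8, 43.3]
orientation: [0.124, 0.696, -0.124, 0.696]
ft_force: [1.5, 1.1, -2.1]
width: 0.091
```

```bash
python3 feel.py 8
```

```text
t 22.33 tau 0.046 +- 0.011 yaw -20.13 pos [642.6 111.9  43.3] L 67.6 lat -0.0 F [ 0.54  1.16 -1.36] M [ 0.224 -0.16  -0.04 ] j7 1.1
[ 0.068 -0.011  0.075  0.01   0.073  0.026  0.061  0.066]
```

{"method": "play_rows", "body": {
  "plan": [
    [0.5, 0, 0, 0, -0.295, -0.006, 1],
    [0.5, 0, 0, 0, -0.295, -0.006, 1],
    [0, 0, 0, 0, 0, 0, 1]
  ]
}}

```text
time: 22.58
position: [640.2, 106.3, 43.3]
orientation: [0.155, 0.69, -0.155, 0.69]
ft_force: [0.9, 2.3, -1.3]
width: 0.091
```

```bash
python3 feel.py 8
```

```text
t 22.93 tau 0.039 +- 0.01 yaw -25.15 pos [640.3 106.4  43.3] L 67.6 lat -0.12 F [ 0.24  1.53 -1.58] M [ 0.28  -0.133 -0.061] j7 1.05
[ 0.044  0.065  0.085 -0.014  0.055  0.007  0.041  0.031]
```

{"method": "play_rows", "body": {
  "plan": [
    [0.5, 0, 0, 0, -0.295, -0.006, 1],
    [0.5, 0, 0, 0, -0.295, -0.006, 1],
    [0, 0, 0, 0, 0, 0, 1]
  ]
}}

```text
time: 23.18
position: [637.6, 101.1, 43.3]
orientation: [0.185, 0.683, -0.184, 0.683]
ft_force: [0.9, 2.9, -0.9]
width: 0.093
```

```bash
python3 feel.py 8
```

```text
t 23.53 tau 0.127 +- 0.01 yaw -30.14 pos [637.6 101.3  43.3] L 67.6 lat 0.0 F [ 0.51  2.16 -1.23] M [ 0.404 -0.197 -0.017] j7 0.99
[0.127 0.158 0.16  0.156 0.109 0.078 0.125 0.101]
```

{"method": "play_rows", "body": {
  "plan": [
    [0.5, 0, 0, 0, -0.295, -0.006, 1],
    [0.5, 0, 0, 0, -0.295, -0.006, 1],
    [0, 0, 0, 0, 0, 0, 1]
  ]
}}

```text
time: 23.78
position: [634.5, 96.3, 43.4]
orientation: [0.214, 0.674, -0.214, 0.674]
ft_force: [1.0, 2.8, -1.2]
width: 0.092
```

```bash
python3 feel.py 8; python3 look.py 17
```

```text
t 24.13 tau 0.211 +- 0.024 yaw -35.14 pos [634.6  96.4  43.3] L 67.6 lat 0.18 F [ 1.26  3.16 -1.41] M [ 0.624 -0.282 -0.013] j7 0.94
[0.233 0.134 0.101 0.328 0.202 0.207 0.283 0.198]
24.1333 [634.6  96.4  43.3] [-0.285  0.858  0.154  1.678 -0.202  0.621  0.938] [ 0.88  3.86 -1.18] [ 0.718 -0.26  -0.05 ] 0.09305132769991123
[[ 0.     0.576  0.818]
 [ 0.     0.818 -0.576]
 [-1.     0.001 -0.   ]]
```

View pics/w17.png

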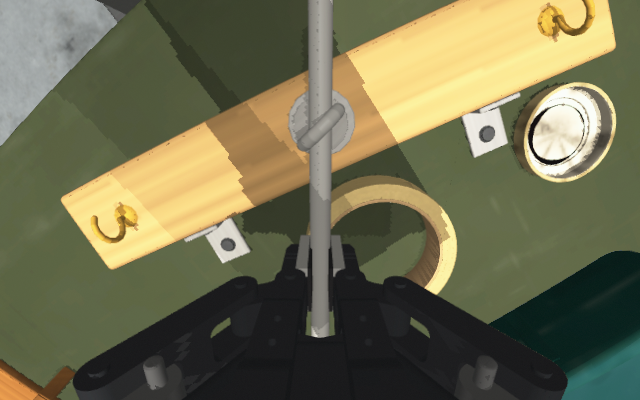

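{"method": "play_rows", "body": {
  "plan": [
    [0.35, 0, 0, 0, -0.206, -0.003, 1],
    [0.35, 0, 0, 0, -0.206, -0.003, 1],
    [0, 0, 0, 0, 0, 0, 1]
  ]
}}

```text
time: 24.43
position: [632.0, 92.9, 43.4]
orientation: [0.235, 0.667, -0.235, 0.667]
ft_force: [1.8, 4.3, -1.8]
width: 0.091
```

```bash
python3 feel.py 12
```

```text
t 24.98 tau 0.273 +- 0.01 yaw -38.72 pos [632.1  93.   43.4] L 67.6 lat 0.19 F [ 1.99  4.77 -1.68] M [ 0.933 -0.437 -0.063] j7 0.9
[0.288 0.241 0.29  0.257 0.306 0.216 0.3   0.265 0.314 0.229 0.32  0.252]
```

The moment has climbed at about 1 N m/rad to 0.27 N m, so I stop here. I'll unwind into the free play and draw the bar out.

{"method": "play_rows", "body": {
  "plan": [
    [-0.67, 0, 0, 0, 0.395, -0.011, 1],
    [-0.67, 0, 0, 0, 0.395, -0.011, 1],
    [-0.67, 0, 0, 0, 0.395, -0.011, 1],
    [-0.67, 0, 0, 0, 0.395, -0.011, 1],
    [-0.67, 0, 0, 0, 0.395, -0.011, 1],
    [0, 0, 0, 0, 0, 0, 1]
  ]
}}

```text
time: 25.48
position: [641.3, 108.9, 43.0]
orientation: [0.134, 0.695, -0.135, 0.694]
ft_force: [-0.4, 1.9, -0.7]
width: 0.09
```

```bash
python3 feel.py 4;python3 look.py 18
```

```text
t 25.63 tau 0.015 +- 0.015 yaw -22.02 pos [641.3 108.6  43. ] L 67.5 lat -1.35 F [-0.24  1.75 -0.94] M [ 0.372  0.018 -0.087] j7 1.08
[ 0.05   0.035 -0.    -0.024]
25.6333 [641.3 108.6  43.1] [-0.269  0.864  0.099  1.649 -0.126  0.637  1.082] [-0.4   1.   -0.85] [ 0.334  0.048 -0.076] 0.09149669949207505
[[-0.001  0.376  0.927]
 [-0.001  0.927 -0.376]
 [-1.    -0.001 -0.001]]
```

View pics/w18.png

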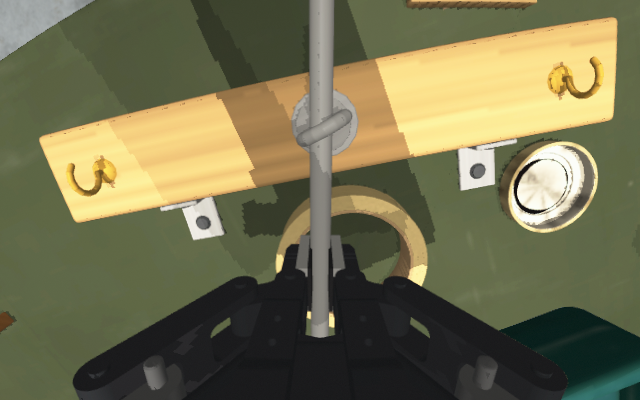

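{"method": "play_rows", "body": {
  "plan": [
    [0, 0, 0, 0, 0.1, 0, 1],
    [0, 0, 0, 0, 0, 0.3, 1],
    [0, 0, 0, 0, 0, 0.5, 1],
    [0, 0, 0, 0, 0, 0.6, 1],
    [0, 0, 0, 0, 0, 0.6, 1],
    [0, 0, 0, 0, 0, 0, 1]
  ]
}}

```text
time: 26.18
position: [662.8, 101.6, 43.5]
orientation: [0.135, 0.693, -0.135, 0.695]
ft_force: [1.0, -0.5, -0.4]
width: 0.093
```

```bash
python3 feel.py 5
```

```text
t 26.38 tau 0.027 +- 0.026 yaw -21.99 pos [661.4 102.5  43.2] L 88.5 lat 0.46 F [ 0.35  0.08 -0.73] M [-0.006 -0.019  0.01 ] j7 1.09
[-0.028 -0.05   0.109  0.056  0.05 ]
```

{"method": "play_rows", "body": {
  "plan": [
    [0, 0, 0, 0, 0, 0.5, 1],
    [0, 0, 0, 0, 0, 0.8, 1],
    [0, 0, 0, 0, 0, 0.8, 1],
    [0, 0, 0, 0, 0, 0.8, 1],
    [0, 0, 0, 0, 0, 0.8, 1],
    [0, 0, 0, 0, 0, 0.8, 1],
    [0, 0, 0, 0, 0, 0.4, 1],
    [0, 0, 0, 0, 0, 0, 1]
  ]
}}

```text
time: 27.05
position: [707.5, 83.8, 43.2]
orientation: [0.135, 0.694, -0.135, 0.694]
ft_force: [0.5, -0.0, -0.9]
width: 0.093
```

```bash
python3 feel.py 2;python3 side.py 19
```

```text
t 27.1 tau 0.034 +- 0.003 yaw -21.99 pos [707.   84.1  43.1] L 137.7 lat 0.46 F [ 0.16 -0.04 -0.88] M [0.001 0.002 0.031] j7 1.12
[0.038 0.03 ]
27.1 [706.6  84.4  43.1] [-0.15 -0.06 -0.86] [ 0.013 -0.007  0.045] [-0.21  0.93  0.1   1.45 -0.12  0.76  1.12]
[[-0.     0.374  0.927]
 [-0.     0.927 -0.374]
 [-1.    -0.    -0.   ]]
[[306.7, 221.6], [293.8, 216.0], [282.2, 211.1], [273.7, 207.5], [309.8, 222.4]]
eye pts side 31 [574.  124.8  49.2] [598.8 148.4  74.2] [582.1 136.4  61.7]
```

View pics/s19.png

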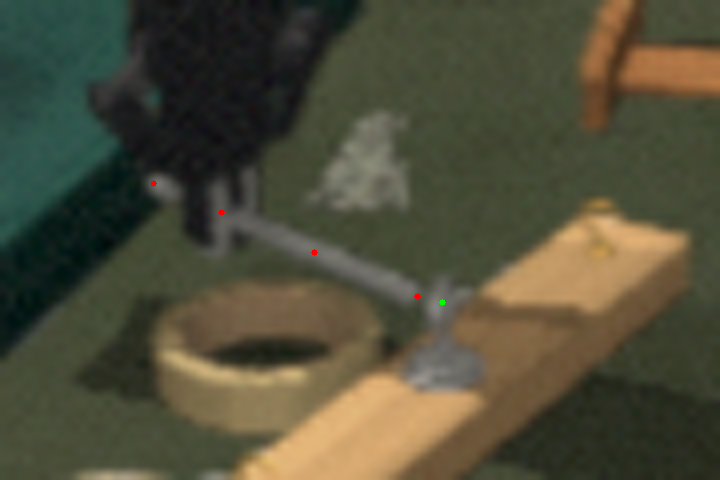

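{"method": "play_rows", "body": {
  "plan": [
    [0, 0, 0, -0.1, 0, 0.4, 1],
    [0, 0, 0, -1, 0, 0, 1],
    [0, 0, 0, -2, 0, 0, 1],
    [0, 0, 0, -3, 0, 0, 1],
    [0, 0, 0, -2, 0, 0, 1],
    [-0.93, 0, 0, -0.7, 0, 0, 1],
    [-0.93, 0, 0, 0, 0, 0, 1],
    [-0.93, 0, 0, 0, 0, 0, 1],
    [-0.93, 0, 0, 0, 0, 0, 1],
    [-0.93, 0, 0, 0, 0, 0, 1],
    [-0.93, 0, 0, 0, 0, 0, 1],
    [-0.93, 0, 0, 0, 0, 0, 1],
    [0, 0, 0, 0, 0, 0, 1]
  ]
}}

```text
time: 28.23
position: [710.1, 83.3, 132.3]
orientation: [-0.066, 0.704, 0.066, 0.704]
ft_force: [-0.3, -0.6, -1.0]
width: 0.089
```

{"method": "play_rows", "body": {
  "plan": [
    [0, 0, 0, 0, -1.5, -0.8, 1],
    [0, 0, 0, 0, -2.7, -1.4, 1],
    [0, 0, 0, 0, -2.7, -1.4, 1],
    [0, 0, 0, 0, -2.7, -1.4, 1],
    [0, 0, 0, 0, -2.7, -1.4, 1],
    [0, 0, 0, 0, -2.7, -1.4, 1],
    [0, 0, 0, 0, -2.7, -1.4, 1],
    [0, 0, 0, 0, -2.7, -1.4, 1],
    [0, 0, 0, 0, -2.7, -1.4, 1],
    [0, 0, 0, 0, -2.7, -1.4, 1],
    [0, 0, 0, 0, -2.7, -1.4, 1],
    [0, 0, 0, 0, -2.6, -1.2, 1],
    [0, 0, 0, 0, 0, 0, 1],
    [0, 0, 0, 0, 0, 0, 1]
  ]
}}

```text
time: 29.4
position: [607.7, -256.4, 131.7]
orientation: [-0.063, 0.705, 0.062, 0.704]
ft_force: [1.1, 0.7, -0.8]
width: 0.09
```

```bash
python3 look.py 20
```

```text
29.4 [ 607.7 -256.4  131.7] [ 0.399  0.752 -0.075  1.577  0.074  0.815  2.041] [ 1.1   0.68 -0.82] [ 0.061 -0.031  0.038] 0.09023022542981242
[[-0.001 -0.176  0.984]
 [-0.002  0.984  0.176]
 [-1.    -0.002 -0.001]]
```

View pics/w20.png

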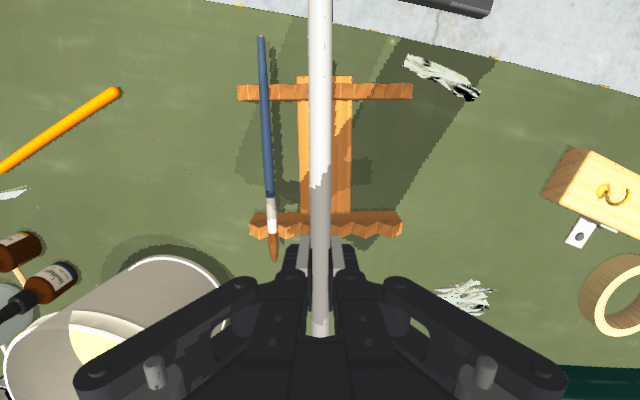

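{"method": "play_rows", "body": {
  "plan": [
    [-0.1, 0, 0, 0, 0.35, 0.4, 1],
    [0, 0, 0, 1.5, 0, 0, 1],
    [0, 0, 0, 2, 0, 0, 1],
    [0, 0, 0, 2, 0, 0, 1],
    [0, 0, 0, 1.5, 0, 0, 1],
    [0, 0, 0, 0.7, 0, 0, 1],
    [0, 0, 0, 0.3, 0, 0, 1],
    [0, 0, 0, 0, 0, 0, 1]
  ]
}}

```text
time: 30.12
position: [613.6, -246.3, 51.0]
orientation: [-0.069, 0.704, 0.069, 0.704]
ft_force: [-0.4, 0.5, -1.2]
width: 0.093
```

```bash
python3 look.py 21
```

```text
30.1167 [ 613.6 -246.3   51. ] [ 0.382  0.861 -0.073  1.611  0.087  0.674  2.032] [-0.43  0.5  -1.19] [ 0.049 -0.011  0.002] 0.0930800992535763
[[-0.    -0.194  0.981]
 [ 0.001  0.981  0.194]
 [-1.     0.001 -0.   ]]
```

View pics/w21.png

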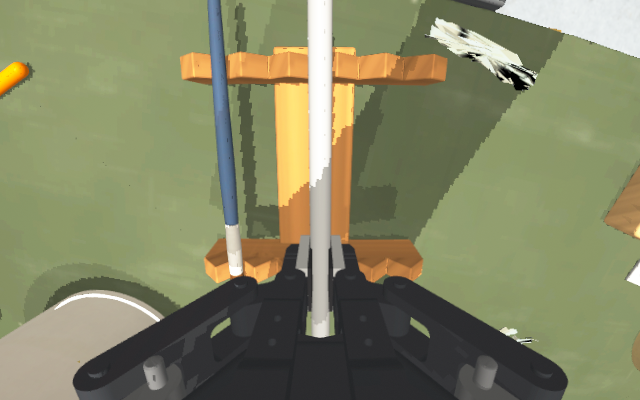

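{"method": "play_rows", "body": {
  "plan": [
    [0.1, 0, 0, 0, -0.5, -0.35, 1],
    [0, 0, 0, 0, 0, 0, 1],
    [0, 0, 0, 0, 0, 0, 1]
  ]
}}

```text
time: 30.42
position: [610.9, -254.4, 52.2]
orientation: [-0.065, 0.704, 0.064, 0.704]
ft_force: [1.1, 0.1, -0.7]
width: 0.089
```

```bash
python3 look.py 22
```

```text
30.4167 [ 610.9 -254.4   52.2] [ 0.392  0.859 -0.07   1.611  0.086  0.673  2.034] [ 1.08  0.13 -0.74] [-0.006 -0.044 -0.021] 0.08863337154810208
[[ 0.001 -0.183  0.983]
 [-0.001  0.983  0.183]
 [-1.    -0.001  0.001]]
```

{"method": "play_rows", "body": {
  "plan": [
    [0, 0, 0, 0.5, 0.1, 0, 1],
    [0, 0, 0, 0.7, 0, 0, 1],
    [0, 0, 0, 0.6, 0, 0, 1],
    [0, 0, 0, 0.5, 0, 0, 1],
    [0, 0, 0, 0.4, 0, 0, 1],
    [0, 0, 0, 0.3, 0, 0, 1],
    [0, 0, 0, 0, 0, 0, 1],
    [0, 0, 0, 0, 0, 0, 1]
  ]
}}

```text
time: 31.13
position: [610.5, -251.8, 21.0]
orientation: [-0.065, 0.704, 0.066, 0.704]
ft_force: [-1.0, 0.6, -0.4]
width: 0.09
```

```bash
python3 look.py 23; python3 bar.py 23 310,0,345,240 30,60
```

```text
31.1333 [ 610.5 -251.8   21. ] [ 0.388  0.903 -0.067  1.621  0.09   0.622  2.029] [-0.99  0.63 -0.4 ] [ 0.147  0.027 -0.071] 0.08978974573952106
[[-0.    -0.184  0.983]
 [ 0.001  0.983  0.184]
 [-1.     0.001 -0.   ]]
5166 center [ 548.7 -264.    42.4] len 105.3 yaw 10.3 pitch 0.09 top z [42.5 43.6]
```

View pics/w23.png

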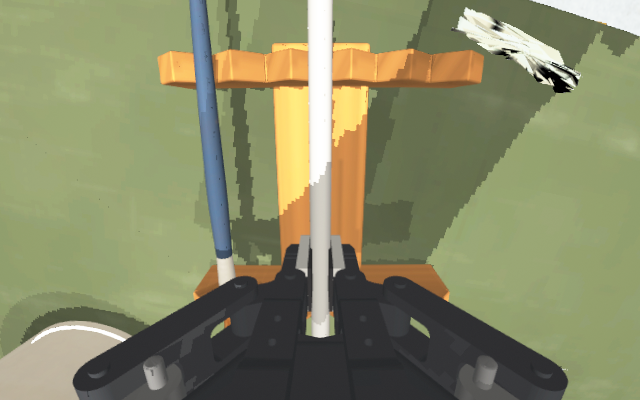

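{"method": "play_rows", "body": {
  "plan": [
    [0, 0, 0, 0.1, 0, 0, 1],
    [0, 0, 0, 0, 0, 0, 1],
    [0, 0, 0, 0, 0, 0, 0.6],
    [0, 0, 0, 0, 0, 0, 0.4],
    [0, 0, 0, 0, 0, 0, 0.4],
    [0, 0, 0, 0, 0, 0, 0.4],
    [0, 0, 0, 0, 0, 0, 0.4],
    [0, 0, 0, -0.7, 0, 0, 0.4],
    [0, 0, 0, -1.5, 0, 0, 0.4],
    [0, 0, 0, -2.5, 0, 0, 0.4],
    [0, 0, 0, -3, 0, 0, 0.4],
    [0, 0, 0, -3, 0, -1, 0.4],
    [0, 0, 0, -3, 0, -2, 0.4],
    [0, 0, 0, -2, 0, -2, 0.4],
    [0, 0, 0, 0, 0, 0, 0.4],
    [0, 0, 0, 0, 0, 0, 0.4]
  ]
}}

```text
time: 32.52
position: [561.8, -262.6, 180.2]
orientation: [-0.066, 0.703, 0.064, 0.705]
ft_force: [0.5, 0.4, 0.5]
width: 0.299
```

```bash
python3 look.py 24; python3 bar.py 24 270,60,380,290 34,52
python3 side.py 24
python3 - <<'E'
from h import *
p,d=camera("top");cv2.imwrite("pics/top24.png",p)
E
```

```text
32.5167 [ 561.8 -262.6  180.2] [ 0.446  0.64  -0.088  1.661  0.071  0.84   2.082] [0.52 0.39 0.48] [ 0.007 -0.025  0.052] 0.2992294628920716
[[ 0.004 -0.182  0.983]
 [-0.002  0.983  0.182]
 [-1.    -0.003  0.003]]
1383 center [ 573.7 -259.    41.9] len 169.3 yaw 10.73 pitch -0.0 top z [42.1 43.2]
32.5667 [ 562.  -261.5  178.7] [ 0.59  0.33 -0.49] [-0.002  0.001 -0.031] [ 0.44  0.64 -0.09  1.66  0.07  0.84  2.08]
[[ 0.002 -0.184  0.983]
 [-0.001  0.983  0.184]
 [-1.    -0.001  0.002]]
[[380.5, 152.0], [364.7, 151.3], [349.9, 150.7], [338.7, 150.3], [309.8, 222.4]]
eye pts side 22 [572.9 125.7  49.4] [579.8 152.1  72.6] [576.6 139.3  62.1]
```

View pics/w24.png

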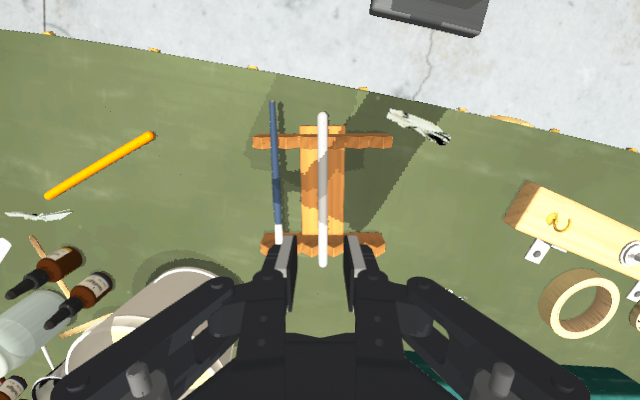

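View pics/s24.png

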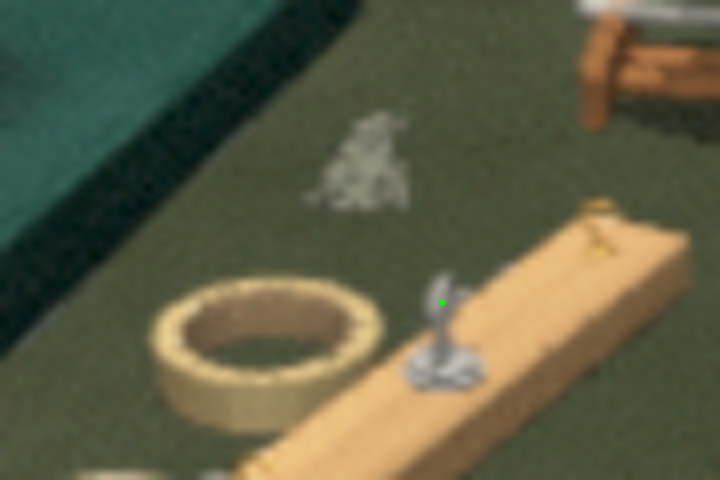

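View pics/top24.png

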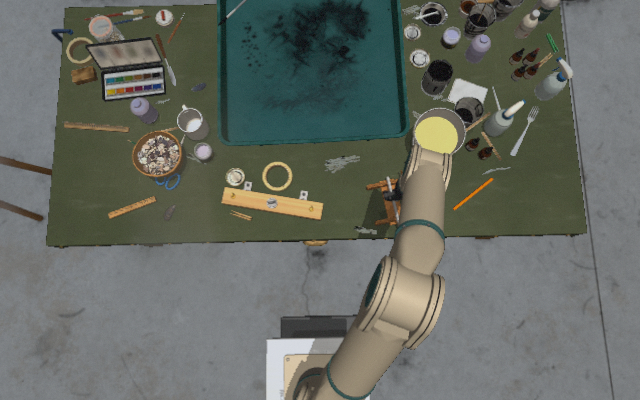

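```bash
python3 -c "
from station import job_done;print(job_done())"
```

```text
the job is handed in; nothing more can be done
None
```

The eye is tightened, the steel bar is back in the middle groove of the brush rest, and I handed the job in at about 33 s. No verdict came back.

**Tightening:** I slid the bar through the loop and turned the eye clockwise. The moment stayed at the light drag (about 0.05 N m). It then climbed at about 1 N m per rad to about 0.27 N m, inside the 0.25–0.35 range, and I stopped there. That was about 13° past the point where the collar met the washer. I could not measure the collar force directly, so the pinch is judged from this moment and slope only.

**Bar at rest:** The last measurement has the bar level (pitch 0.0°), at yaw 10.7°, with its centre within 1 mm of where it lay at the start. The gripper was clear of it and nothing touched it. In the last pictures the brush, tape, lid and peg looked in place. I did not measure their positions, and I did not check the shell separately.

**What went wrong on the way:**
- **First approach:** lowering the bar to the eye, its back end caught the tray rim (about 16 N) and it tilted about 23° in the grip. I levelled it in the rest grooves, gripped it again and came in at a different angle.
- **After unwinding:** the tool stood 1.35 mm off to one side with about 1.8 N of side force. I corrected this before drawing the bar out, and it then came free without load.

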